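# Clamp test pieces and crank the measuring arm over them

## Robot

A 6-joint arm with a two-finger parallel gripper is mounted at the origin on a cart in front of the work surface, level with it; the furniture and walls round the work are solid. World frame = base frame: x ahead of the robot, y to its left, z up, the work surface at z = 0. Lengths are in m, angles in rad, forces in N, time in s.
With the tool pointing down it reaches from about 0.3 to 0.75 m from the base axis. Payload 8.5 kg.
Tool frame: the origin (TCP) lies midway between the tips of the shut fingers; the grasp point (between the pads) lies 19 mm behind it; z points along the fingers, y is the direction in which the jaws open and shut (so a half turn about z gives the same grasp; the last joint's range is limited). The gripper opens to 85 mm and grips with 20 to 120 N. Pads are 22 mm wide; open, the fingers measure 114 mm over their backs; the gripper's body (76 mm by 85 mm) begins 54 mm behind the grasp point. The pads swing forward as they close: fully open they stand 13 mm farther back than shut.
Start: joints at [-1.329, 0.381, 1.297, -0, 1.464, -0.215], TCP at [0.243, -0.494, 0.231] pointing down, gripper open.
Joint ranges: [-3.11, 3.11], [-0.89, 2.33], [0.22, 2.48], [-1.42, 4.56], [0.17, 2.85], [-2.88, 2.88]. Speed limits (rad/s): [2.39, 2.39, 3.14, 3.14, 3.14, 3.14].

## Interface

Orientations are given as a unit quaternion [x, y, z, w].
In Python, from rig import robot, viewer, workorder gives the robot as it stands. The module is installed in compiled form; this text tells all that it offers.
- The arm moves only by the tool carry_out, never from a script. Its argument "rows" is text: rows parted by semicolons, each of 7 numbers parted by spaces: the turn, a rotation vector about the tool's x, y, z in rad, then the shift along the tool's x, y, z in units of 30 mm (1.0 is 30 mm), then the gripper command: -1 is fully open, 1 is shut, values between are in proportion. In form: rx ry rz dx dy dz hand; .... A call has exactly 5 rows; each row is the pose to reach, as a shift and turn from the pose measured when the call began, along the tool's axes at that moment; what a row does not reach only later rows make up. A row lasts 1/10 s, in which the tool goes at most 50 mm and 8.59 degrees, less where a joint would pass 70% of its speed; a pose out of reach is approached as far as the arm can. A call with a gripper value outside its range is refused whole. The fingers move at their own pace and stop on an object; the grip force is fixed at half the most. Time passes only in rows, so rows that repeat a pose let the fingers close, or fill a call up. It gives the time, the measured TCP pose, the force and the opening at its end, in the units of the state.
- robot.get_obs(): the state, without advancing time (a new reading comes with each control period).
- viewer.snapshot(name): name is "scene" or "top" or "wrist"; returns a dict with "pixels" (400x640x3 uint8, red, green, blue), "range_z" (400x640 float32, m along the optical axis (not along the pixel's ray), 0 where there is no reading), "K" (3x3 intrinsics, pixels), "position" and "orientation" of the camera in the world. Camera axes: x right, y down, z forward; pixel columns grow to the right and rows downward; lengths in m; the calibration is good to about 2 mm. A picture is of the moment at which its call begins.
- workorder.hand_in(): hands the job in, once; it reports no verdict.
The state is a dict: "clock": time; "q": joint angles; "joint_velocities": joint speeds; "joint_efforts": joint torques, N m; "position": TCP position; "ee_rot": TCP orientation; "ft_force": force on the tool from outside, world axes, zero at the start; "torque": the same for the moment, N m; "grip_width": finger opening in m.
Only numpy, scipy, OpenCV 4.12 (cv2) and the standard library are available. Lean on these libraries where they do the work, as an engineer would, in place of code of your own. Each camera call takes 0.05 s, during which the arm holds its last target.

## Task

Stand every slotted aluminium test piece upright in the vise of the measuring station, side by side on the bed with their 40 mm length spanning from jaw to jaw, then turn the T-handle clockwise until you feel the resistance rise and all the pieces are firmly clamped, but stop before the gap behind the sprung jaw pad closes up. Only then withdraw the lock bolt fully, and turn the hand crank clockwise through its full turns until the measuring arm has come all the way forward over the pieces. Leave the pieces clamped, and do not disturb the crucible and the vial near the station.

Things in the scene. Friction and masses are not known exactly. Their poses are not given: they have to be found in the camera images.
- station: measuring station, fixed, grey base plate 225 x 275 mm, 14 mm thick. Origin: under the middle of the vise bed, at worktop height; x points away from the robot, y to the left, z up. Vise in the middle, T-handle at the left, hand crank at the right front, lock bolt at the right, measuring arm parked at the back. All of it stays below z = 116 mm
- piece_a: slotted aluminium test piece, a block 26 mm (its x) x 40 mm (its y) x 36 mm tall, 0.09 kg, with a 4 mm wide, 12 mm deep saw slot across the middle of its top (along its x) and two small dark cross holes. Origin: centre of the underside, z up. All pieces are alike; a value of None means this one is not there today
- piece_b: slotted aluminium test piece, a block 26 mm (its x) x 40 mm (its y) x 36 mm tall, 0.09 kg, with a 4 mm wide, 12 mm deep saw slot across the middle of its top (along its x) and two small dark cross holes. Origin: centre of the underside, z up. All pieces are alike; a value of None means this one is not there today
- piece_c: slotted aluminium test piece, a block 26 mm (its x) x 40 mm (its y) x 36 mm tall, 0.09 kg, with a 4 mm wide, 12 mm deep saw slot across the middle of its top (along its x) and two small dark cross holes. Origin: centre of the underside, z up. All pieces are alike; a value of None means this one is not there today
- jaw_pad: steel pad of the moving jaw, 94 mm long in the station's x (-47 to 47), 8 mm thick, top at z = 62 mm; it moves along the station's y towards the fixed jaw
- bed_mid (a point): middle of the vise bed on its flat top, 45 mm over the worktop. In the station's x the bed ends in two fixed stops with inner faces at -49 and 49 mm; the fixed jaw's face is at station y = -20 mm; jaws and stops end at z = 62 mm, so pieces stand 19 mm proud. Three pieces fit side by side, e.g. with centres at x = -31, 0, 31 mm, y = 3 mm
- head_box (a point): point under the measuring arm's grey sensor box, 95 mm over the worktop (14 mm over clamped pieces); the box is 48 mm in the station's x (from 18 mm before to 30 mm behind this point), 54 mm in y (-23 to 31 mm), 19 mm tall; parked, this point is 70 mm behind the bed's middle
- pad_face (a point): centre of the jaw pad's clamping face: in the station frame its y is 32 mm at t_handle 0 and shrinks by 2 mm per rad of the T-handle until the pad meets the 40 mm pieces, at about 20 mm
- cushion (a joint): how far the spring-cushioned pad is pushed back into its jaw (m): 0 when free; the visible 6 mm gap behind the pad closes as it grows to 0.006. Spring 20 N per mm, shared by the pieces: 2 to 3 mm is a firm clamp, above 5.5 mm is overtightened
- t_handle (a joint): angle of the vise's T-handle (rad), vertical axis, positive = clockwise from above = tightening, 2 mm of jaw travel per rad; starts between 0 and 2, range -0.5 to 11. Idle friction 0.22 N m, resistance rises by about 0.08 N m per rad once the pad presses on the pieces; self-locking. The T-bar lies along the station's x at 0 and turns with it
- t_grip (a point): middle of the T-bar, on its axis: (0, 100, 98) mm in the station frame. The bar is 12 mm thick, 16 mm tall (z 90 to 106 mm), 74 mm long with 19 mm round ends; the box under it ends at z = 74 mm, the collar on its shaft, 22 mm wide, at 91 mm
- bolt (a joint): lock bolt of the measuring arm (m): 0 = shot, 0.022 = fully withdrawn. It slides along the station's -y (away from the vise), friction 2 N, and stays where it is left. While shot it blocks the measuring arm and so the crank
- bolt_grip (a point): grip point on the bolt's upright fin, 8 mm under its top; the fin is 22 mm wide (station x), 10 mm thick (station y), and reaches from z = 32 to 80 mm; with the bolt shot the point is at (42, -110, 72) mm in the station frame
- crank (a joint): angle of the hand crank (rad), vertical axis, positive = clockwise from above, 0 at the start; moves the measuring arm 4.95 mm per rad, so its front stop comes after 14.2 rad (two and a quarter turns). Friction 0.06 N m. The crank arm's direction, axis to knob, is 0.35 rad minus this value, anticlockwise from the station's x
- crank_axis (a point): point on the crank's axis at grip height: (-50, -100, 96) mm in the station frame
- crank_grip (a point): grip point on the crank's black knob, 40 mm from the axis; the knob is 18 mm in diameter, stands from z = 74 to 110 mm and spins freely on the crank arm
- head (a joint): travel of the measuring arm (m): 0 = parked at the back, 0.070 = fully forward, over the pieces (stop at 0.0705)
- crucible: small ceramic crucible, 34 mm, 36 mm tall, a bystander, origin under its centre
- tall_vial: capped vial, 30 mm in diameter, 76 mm tall, a bystander, origin under its centre

How it is judged:
On the way, in this order (a step that is already met when the one before it is completed fails the run):
1. all test pieces stand upright in the vise and are clamped by the jaw pad (x of piece_a in the frame of station between -0.042 and 0.042 m and z of piece_a in the frame of station between 0.04 and 0.05 m and angle between each of piece_a, piece_b, piece_c's own z axis and vertical below 0.1 rad and angle between the y axis of each of piece_a, piece_b, piece_c and the y axis of station, either way round below 0.12 rad and contact force between each of piece_a, piece_b, piece_c and jaw_pad above 5 N and x of piece_b in the frame of station between -0.042 and 0.042 m and z of piece_b in the frame of station between 0.04 and 0.05 m and x of piece_c in the frame of station between -0.042 and 0.042 m and z of piece_c in the frame of station between 0.04 and 0.05 m), for 0.3 s.
2. the lock bolt is withdrawn (value of joint bolt above 0.017 m), for 0.2 s.
3. the measuring arm is cranked fully forward (value of joint head above 0.066 m), for 0.2 s.
At the end, for the whole second after the job is handed in: every piece present stands upright (0.1 rad) on the vise bed (height 40 to 50 mm, within 42 mm of its middle), square to the jaws (0.12 rad), at rest, pressed by the pad with over 5 N; bolt out more than 17 mm; measuring arm more than 66 mm forward (all of step 1 and linear speed of each of piece_a, piece_b, piece_c below 0.02 m/s and value of joint bolt above 0.017 m and value of joint head above 0.066 m); the robot touches nothing.
It fails at once if the vise is overtightened: the gap behind the jaw pad closes up (pad pushed back more than 5.5 mm) (value of joint cushion above 0.0055 m).
It fails at once if the crucible is disturbed (moved more than 3 cm) (distance of crucible from where it was at the start of the episode above 0.03 m).
It fails at once if the vial is disturbed (moved more than 3 cm) (distance of tall_vial from where it was at the start of the episode above 0.03 m).
Of piece_a, piece_b, piece_c only 2 to 3 are there at a start; the rules pass over those that are not, and their reading is None.
At some moment in a run one of piece_a, piece_b, piece_c may be knocked a few centimetres aside while the robot is not near it.
It also fails if it takes over 210 s, if anything falls off the work surface, if the arm or the gripper's body presses on something with over 40 N, if the wrist force passes 120 N, or if a joint passes its speed limit or range.

## Working session

There is one attempt and no reset: what is moved stays moved. The work goes in short steps, Python scripts to look and compute and a tool call to move; the robot and the scene stay as the last step left them, time stands still between calls to the robot, and variables do not carry over. Pictures are saved under pics/ and viewed, and the job is handed in when it is done.

Besides the shell and the picture viewer there is one more tool, called after ">>>" as name(argument=value, ...) on one line, values as JSON. carry_out: Moves the arm, as the interface text tells. Its arguments: {"type":"object","properties":{"rows":{"type":"string"}},"required":["rows"]}

```bash
ls; mkdir -p pics; python3 - <<'E'
from rig import robot, viewer, workorder
import cv2,numpy as np
o=robot.get_obs()
for k,v in o.items(): print(k,np.round(v,4))
for n in ["scene","top","wrist"]:
    s=viewer.snapshot(n); cv2.imwrite(f"pics/{n}0.png",s["pixels"][:,:,::-1]); print(n,s["K"].tolist(),s["position"],s["orientation"])
E
```

```text
pics
clock 0.0
q [-1.3293  0.3812  1.2983 -0.      1.4636 -0.2153]
joint_velocities [ 0.0009  0.0022 -0.0012 -0.0003  0.0008 -0.001 ]
joint_efforts [ 1.00000e-04 -4.48467e+01 -2.31278e+01 -2.00000e-04  4.70000e-03
 -0.00000e+00]
position [ 0.2425 -0.4933  0.2307]
ee_rot [ 9.740e-01  2.264e-01 -0.000e+00 -7.000e-04]
ft_force [-1.2719  0.0707 -0.247 ]
torque [ 0.0423  0.0165 -0.0028]
grip_width 0.0858
scene [[501.9542728038125, 0.0, 325.93513700783626], [0.0, 501.9542728038125, 197.37582194613475], [0.0, 0.0, 1.0]] [0.06782002 0.88729332 0.52698388] [-0.20410464  0.81501015 -0.52850243  0.12159329]
top [[380.5236968806172, 0.0, 321.8947383025969], [0.0, 380.5236968806172, 196.95801642519197], [0.0, 0.0, 1.0]] [0.38426632 0.01414968 0.94274508] [ 0.71082454 -0.69799724  0.07104938 -0.04980282]
wrist [[276.4231366910671, 0.0, 315.92031737969876], [0.0, 276.4231366910671, 197.6555218610589], [0.0, 0.0, 1.0]] [ 0.30111943 -0.46410042  0.37255524] [ 0.84212408 -0.52349536 -0.06872339  0.10980315]
```

View pics/scene0.png

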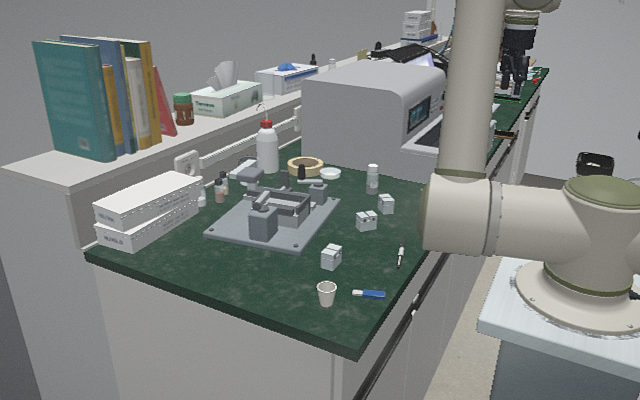

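View pics/top0.png

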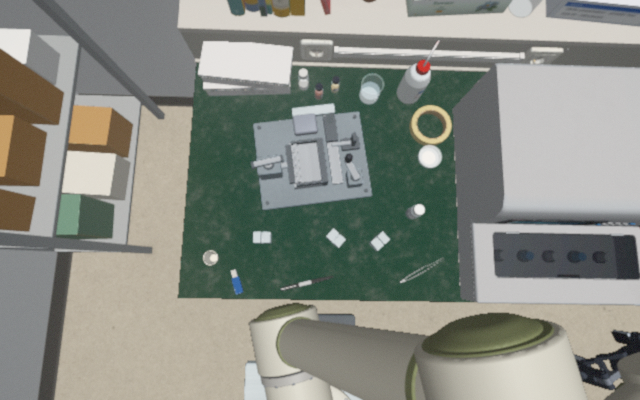

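View pics/wrist0.png

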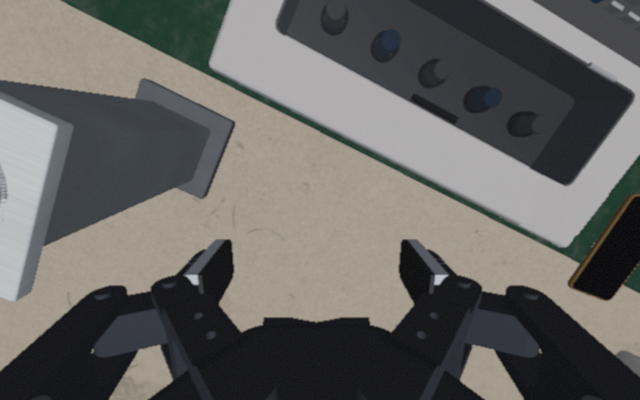

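```bash
cat > h.py <<'E'
from rig import robot, viewer, workorder
import cv2,numpy as np
from scipy.spatial.transform import Rotation as R
def snap(n):
    s=viewer.snapshot(n); z=s["range_z"]; K=s["K"]
    v,u=np.mgrid[0:400,0:640]
    P=np.stack([(u-K[0,2])/K[0,0]*z,(v-K[1,2])/K[1,1]*z,z],-1)
    W=P@R.from_quat(s["orientation"]).as_matrix().T+s["position"]
    W[z==0]=np.nan
    return s["pixels"],W,s
def proj(s,p):
    c=R.from_quat(s["orientation"]).as_matrix().T@(np.asarray(p)-s["position"])
    return (s["K"]@c)[:2]/c[2]
def crop(px,u0,v0,w,h,f,name):
    cv2.imwrite(name,cv2.resize(px[v0:v0+h,u0:u0+w,::-1],None,fx=f,fy=f,interpolation=cv2.INTER_CUBIC))
E
python3 - <<'E'
from h import *
px,W,s=snap("top")
crop(px,180,80,270,200,2.9,"pics/topc.png")
np.savez("top0.npz",px=px,W=W)
for u,v in [(262,237),(336,238),(381,241),(210,258),(417,212),(262,200),(365,195),(259,123),(359,115)]:
    print(u,v,np.round(W[v,u],4))
# plate mask: height 14mm
Z=W[...,2]
print("table", np.nanmedian(Z[215:230,220:250]))
reg=np.zeros(Z.shape,bool); reg[200:290,190:440]=1
m=(reg&(Z>0.015)&(Z<0.12)).astype(np.uint8)
n,l,st,c=cv2.connectedComponentsWithStats(m)
for i in range(1,n):
    if st[i,4]<15: continue
    q=W[l==i]; top=q[q[:,2]>np.percentile(q[:,2],90)-.006]
    r=cv2.minAreaRect((top[:,:2]*1000).astype(np.float32))
    print(st[i],"zmax",np.nanpercentile(q[:,2],[50,90,98]).round(4),"top c",top.mean(0).round(4),r)
m=((Z>0.009)&(Z<0.019)); m[:100]=0;m[215:]=0;m[:,:240]=0;m[:,380:]=0
q=W[m]; r=cv2.minAreaRect((q[:,:2]*1000).astype(np.float32)); print("plate",len(q),r)
E
```

```text
262 237 [0.4422 0.1281 0.0368]
336 238 [ 0.4429 -0.047   0.0367]
381 241 [ 0.438  -0.1556  0.0302]
210 258 [0.3916 0.2554 0.003 ]
417 212 [ 0.5036 -0.2317  0.0759]
262 200 [0.5345 0.1349 0.0135]
365 195 [ 0.5527 -0.1202  0.0116]
259 123 [0.7332 0.1509 0.0135]
359 115 [ 0.7656 -0.1063  0.0046]
table 0.0005847873212390109
[261 200   8   9  33] zmax [0.0166 0.0192 0.0199] top c [0.5263 0.1248 0.017 ] ((523.8473510742188, 126.48873138427734), (19.518508911132812, 17.37213897705078), 11.688315391540527)
[273 200  12   5  26] zmax [0.016  0.0174 0.018 ] top c [0.5303 0.0943 0.0162] ((530.5628662109375, 93.75460815429688), (27.833515167236328, 8.571858406066895), 85.10062408447266)
[406 204  19  15 197] zmax [0.0707 0.078  0.0796] top c [ 0.5115 -0.2354  0.0767] ((511.9976501464844, -235.4818115234375), (23.5793514251709, 24.049592971801758), 74.80905151367188)
[326 228  19  19 193] zmax [0.0361 0.0385 0.0396] top c [ 0.4452 -0.0448  0.0365] ((445.6036682128906, -44.9226188659668), (39.501670837402344, 26.05489158630371), 48.95713424682617)
[253 231  18  12 210] zmax [0.0362 0.0383 0.0396] top c [0.4443 0.1302 0.0364] ((443.63433837890625, 130.5800018310547), (25.91446876525879, 38.7901611328125), 0.42551562190055847)
[369 231  20  19 205] zmax [0.0359 0.038  0.0393] top c [ 0.4398 -0.1509  0.0363] ((440.03497314453125, -151.08633422851562), (25.27459716796875, 39.643978118896484), 44.23270034790039)
[203 250  15  15 106] zmax [0.0329 0.0371 0.0383] top c [0.3941 0.2505 0.0353] ((393.6006774902344, 247.9245147705078), (32.5388069152832, 30.601980209350586), 3.7497875690460205)
plate 5034 ((660.8848876953125, -5.15020751953125), (254.20370483398438, 321.74310302734375), 8.490118980407715)
```

View pics/topc.png

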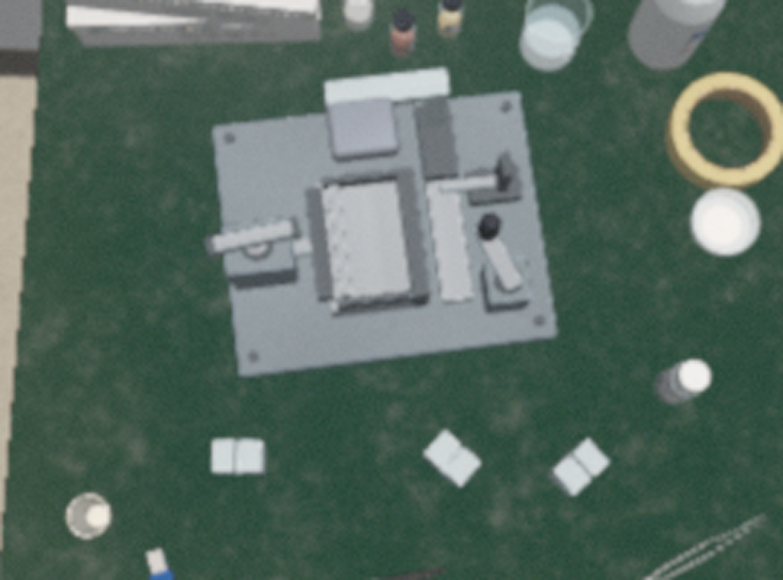

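```bash
cat >> h.py <<'E'
def cur():
    o=robot.get_obs(); return np.array(o["position"]),R.from_quat(o["ee_rot"]),o
def down(yaw): # tool x at angle yaw, z down
    return R.from_matrix(np.array([[np.cos(yaw),np.sin(yaw),0],[np.sin(yaw),-np.cos(yaw),0],[0,0,-1]]))
def goto(p,yaw):
    p0,r0,o=cur(); 
    rv=(r0.inv()*down(yaw)).as_rotvec(); d=r0.inv().apply(np.asarray(p)-p0)/0.03
    print("row:"," ".join("%.3f"%x for x in [*rv,*d]),"| dist mm %.0f deg %.0f"%(np.linalg.norm(d)*30,np.degrees(np.linalg.norm(rv))))
E
python3 - <<'E'
from h import *
s=viewer.snapshot("top"); K=s["K"];Rm=R.from_quat(s["orientation"]).as_matrix()
def ray(u,v,z):
    d=Rm@np.array([(u-K[0,2])/K[0,0],(v-K[1,2])/K[1,1],1]); return s["position"]+d*(z-s["position"][2])/d[2]
f=lambda x,y,z:ray(180+x/2.9-.33,80+y/2.9-.33,z)
C=[f(214,127,.014),f(520,92,.014),f(556,336,.014),f(240,374,.014)]
for c in C: print(c.round(4))
C=np.array(C)
for a,b in [(0,1),(3,2)]: d=C[a]-C[b]; print("left dir yaw",np.degrees(np.arctan2(-d[0],d[1])),np.linalg.norm(d))
for a,b in [(0,3),(1,2)]: d=C[a]-C[b]; print("fwd yaw",np.degrees(np.arctan2(d[1],d[0])),np.linalg.norm(d))
print(C.mean(0))
th=np.radians(7); 
print("T mid",f(253,236,.106),"fin top",f(507,160,.08),"knob",f(489,226,.11), "bed", f(369,240,.045))
goto([0.5,0.0,0.30],0)
E
```

```text
[0.7314 0.1648 0.014 ]
[ 0.7716 -0.1051  0.014 ]
[ 0.5513 -0.1358  0.014 ]
[0.5129 0.1328 0.014 ]
left dir yaw 8.46930559476998 0.272823124417767
left dir yaw 8.113571956021955 0.2713973392984133
fwd yaw 8.315394102644117 0.22081946033114344
fwd yaw 7.948080101279038 0.22251289097443416
[0.64181972 0.01417058 0.014     ]
T mid [0.6088401  0.11555274 0.106     ] fin top [ 0.68497256 -0.08585437  0.08      ] knob [ 0.6202461  -0.06830918  0.11      ] bed [0.62408486 0.02602561 0.045     ]
row: -0.001 0.000 0.457 14.958 -10.979 -2.290 | dist mm 561 deg 26
```

```bash
python3 - <<'E'
from h import *
d=np.load("top0.npz");W=d["W"]
for u,v in [(485,240),(620,240),(560,290),(480,120),(600,120),(500,60),(410,85),(245,50)]: print(u,v,W[v,u].round(3))
goto([0.243,-0.493,0.36],0.457)
goto([0.45,0.0,0.36],0.14)
E
```

```text
485 240 [ 0.44  -0.377  0.098]
620 240 [ 0.446 -0.687  0.099]
560 290 [ 0.334 -0.537  0.101]
480 120 [ 0.696 -0.349  0.167]
600 120 [ 0.67  -0.551  0.248]
500 60 [ 0.894 -0.454  0.072]
410 85 [ 0.808 -0.217  0.096]
245 50 [0.89  0.182 0.089]
row: -0.001 -0.000 -0.000 0.021 -0.011 -4.298 | dist mm 129 deg 0
row: -0.001 -0.000 0.317 13.462 -11.716 -4.289 | dist mm 551 deg 18
```

>>> carry_out(rows="0 0 0 0 0 -2 -1; 0 0 0.1 2 -2 -3 -1; 0 0 0.15 4 -4 -3 -1; 0 0 0.25 5.5 -5 -3 -1; 0 0 0.317 6.5 -6 -3 -1")

```text
clock: 0.75
position: [0.312, -0.3102, 0.3175]
ee_rot: [0.998, 0.068, 0.0, -0.0]
ft_force: [1.5, -0.9, 0.5]
grip_width: 0.0852
```

```bash
python3 - <<'E'
from h import *
goto([0.52,0.02,0.33],0.14)
E
```

```text
row: -0.000 -0.000 -0.005 8.357 -9.968 -0.414 | dist mm 390 deg 0
```

>>> carry_out(rows="0 0 0 8.35 -10 -0.4 -1; 0 0 0 8.35 -10 -0.4 -1; 0 0 0 8.35 -10 -0.4 -1; 0 0 0 8.35 -10 -0.4 -1; 0 0 0 8.35 -10 -0.4 -1")

```text
clock: 1.25
position: [0.4447, -0.098, 0.3253]
ee_rot: [0.998, 0.068, 0.0, 0.0]
ft_force: [1.1, -1.3, 0.5]
grip_width: 0.0852
```

>>> carry_out(rows="0 0 0 2.1 -2.7 0 -1; 0 0 0 2.1 -2.7 0 -1; 0 0 0 2.1 -2.7 0 -1; 0 0 0 2.1 -2.7 0 -1; 0 0 0 2.1 -2.7 0 -1")

```text
clock: 1.75
position: [0.4959, -0.01, 0.3252]
ee_rot: [0.998, 0.067, 0.0, 0.0]
ft_force: [-0.2, 0.4, 0.6]
grip_width: 0.0854
```

```bash
python3 - <<'E'
from h import *
p,r,o=cur(); print(p,r.as_quat())
px,W,s=snap("wrist"); cv2.imwrite("pics/w1.png",px[:,:,::-1]); print(s["position"])
np.savez("w1.npz",px=px,W=W)
E
```

```text
[ 0.49587192 -0.00995387  0.32522224] [9.97734903e-01 6.72681665e-02 1.27668539e-04 2.03304005e-04]
[ 5.60463018e-01 -4.55038973e-04  4.67014736e-01]
```

View pics/w1.png

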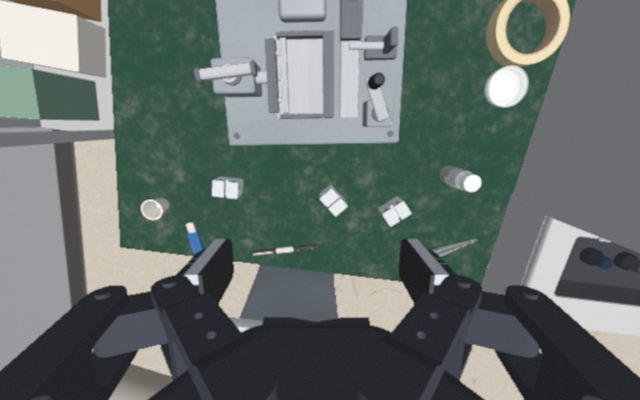

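```bash
python3 - <<'E'
from h import *
d=np.load("w1.npz");px=d["px"];W=d["W"];Z=W[...,2]
crop(px,190,0,230,150,3.4,"pics/w1c.png")
def rect(m,name):
    n,l,st,c=cv2.connectedComponentsWithStats(m.astype(np.uint8))
    for i in range(1,n):
        if st[i,4]<40: continue
        q=W[l==i]; r=cv2.minAreaRect((q[:,:2]*1000).astype(np.float32)); print(name,st[i],q.mean(0).round(4),[np.round(x,1) for x in r])
v,u=np.mgrid[0:400,0:640]
st=(u>190)&(u<420)&(v<150)
rect(st&(Z>.040)&(Z<.050),"bed")
rect(st&(Z>.057)&(Z<.067),"jaws")
rect(st&(Z>.098)&(Z<.112),"T/knob")
rect(st&(Z>.074)&(Z<.086),"fin80")
pc=(v>160)&(v<240)&(u>130)&(u<500)
rect(pc&(Z>.030)&(Z<.042),"pieces")
rect(pc&(Z>.07)&(Z<.08),"vial")
E
```

```text
bed [340   0  23  39 846] [ 0.7039 -0.0285  0.0422] [array([703.5, -28.9]), array([46. , 29.8]), np.float64(8.2)]
bed [273  35   7  16  55] [0.6602 0.0676 0.0446] [array([660.9,  67.7]), array([19.4,  6.1]), np.float64(20.0)]
bed [ 276   37   47   82 2718] [0.6231 0.0251 0.0442] [array([618. ,  32.5]), array([105.1,  67.6]), np.float64(8.2)]
bed [276  56   5  23  64] [0.632  0.0628 0.0448] [array([629.9,  62.1]), array([29.4,  4.5]), np.float64(8.8)]
bed [278  80   4  18  59] [0.601  0.0579 0.0448] [array([602.1,  57.7]), array([23. ,  4.3]), np.float64(8.7)]
jaws [ 275   30   59   88 1452] [0.6291 0.0047 0.061 ] [array([622.2,  22.7]), array([110.1,  76.4]), np.float64(8.8)]
jaws [386  32   7  18  43] [ 0.6766 -0.0799  0.0617] [array([678.2, -79.5]), array([20.9,  6.5]), np.float64(29.0)]
jaws [250  38  28  75 913] [0.6153 0.0707 0.0613] [array([613.4,  79.3]), array([93.6, 35.8]), np.float64(8.3)]
jaws [278  38  10  74 464] [0.6191 0.0521 0.0614] [array([617.4,  53.8]), array([92. , 11.9]), np.float64(8.6)]
jaws [367  99  24  28 219] [ 0.5863 -0.0857  0.0591] [array([588.1, -86.3])
[... 974 characters left out ...]
319 188  19  18 180] [ 0.4508 -0.036   0.0348] [array([450.3, -36. ]), array([18. , 26.2]), np.float64(50.6)]
pieces [328 198  19  18 178] [ 0.4364 -0.0525  0.0347] [array([435.7, -52.8]), array([18.4, 26.1]), np.float64(49.8)]
pieces [141 200  22  20 142] [0.3892 0.2501 0.0336] [array([390.6, 248.5]), array([33. , 32.9]), np.float64(54.4)]
pieces [393 201  18  18 177] [ 0.4459 -0.1578  0.0347] [array([ 445.6, -158.2]), array([26.2, 17.9]), np.float64(42.2)]
pieces [382 208  17  18 171] [ 0.4312 -0.1415  0.0348] [array([ 430.7, -142.1]), array([25.9, 17.7]), np.float64(42.7)]
vial [461 174  20  18 260] [ 0.5099 -0.2335  0.0751] [array([ 510. , -234.5]), array([24.2, 24.7]), np.float64(36.6)]
```

View pics/w1c.png

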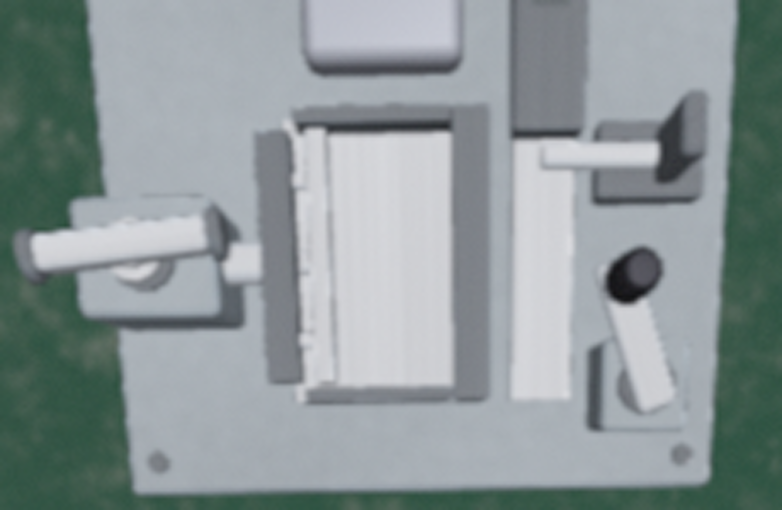

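```bash
cat >> h.py <<'E'
O=np.array([.6230,.0185]); YAW=np.radians(8.2)
def S(x,y,z):
    c,s=np.cos(YAW),np.sin(YAW); return np.array([O[0]+(c*x-s*y)/1000,O[1]+(s*x+c*y)/1000,z/1000])
E
python3 - <<'E'
from h import *
goto([.4423,.1305,.13],0.01)
E
```

```text
row: 0.000 -0.001 0.124 -1.145 -4.892 6.509 | dist mm 247 deg 7
```

>>> carry_out(rows="0 0 0.124 -1.145 -4.89 6.5 -1; 0 0 0.124 -1.145 -4.89 6.5 -1; 0 0 0.124 -1.145 -4.89 6.5 -1; 0 0 0.124 -1.145 -4.89 6.5 -1; 0 0 0.124 -1.145 -4.89 6.5 -1")

```text
clock: 2.3
position: [0.4414, 0.1301, 0.1291]
ee_rot: [1.0, 0.004, 0.001, 0.0]
ft_force: [0.9, 1.0, -0.1]
grip_width: 0.0854
```

```bash
python3 - <<'E'
from h import *
goto([.4423,.1305,.017],0.01)
px,W,s=snap("wrist"); cv2.imwrite("pics/w2.png",px[:,:,::-1])
Z=W[...,2]
m=((Z>.030)&(Z<.042)).astype(np.uint8); m[260:]=0
n,l,st,c=cv2.connectedComponentsWithStats(m)
for i in range(1,n):
    if st[i,4]<150: continue
    q=W[l==i]; r=cv2.minAreaRect((q[:,:2]*1000).astype(np.float32)); print(st[i],q.mean(0).round(4),[np.round(x,1) for x in r])
E
```

```text
row: 0.000 -0.001 -0.003 0.025 -0.013 3.738 | dist mm 112 deg 0
[575   0  54  47 733] [ 0.581  -0.0722  0.036 ] [array([576.6, -79.1]), array([46.8, 22.5]), np.float64(53.9)]
[301   5  75  19 428] [0.5858 0.1159 0.0363] [array([586.2, 115.5]), array([ 4. , 54.6]), np.float64(6.0)]
[408  34 114  21 420] [0.567  0.0261 0.0362] [array([567.3,  19.2]), array([11.3, 81.9]), np.float64(0.8)]
[ 485  175   54   50 1372] [ 0.4437 -0.0431  0.0345] [array([443.1, -44.1]), array([41.5, 26.5]), np.float64(50.0)]
[ 599  183   41   48 1067] [ 0.4362 -0.144   0.0342] [array([ 436.9, -149.2]), array([28.1, 38.5]), np.float64(43.1)]
[293 186  20  29 576] [0.4416 0.1426 0.0349] [array([441.1, 142.7]), array([25.5, 17.1]), np.float64(0.1)]
[318 186  20  29 572] [0.4418 0.1205 0.0349] [array([441.3, 120.4]), array([25.6, 17.1]), np.float64(1.0)]
[172 235  36  25 221] [0.397  0.2524 0.0336] [array([396.3, 251.4]), array([20. , 33.7]), np.float64(27.7)]
```

View pics/w2.png

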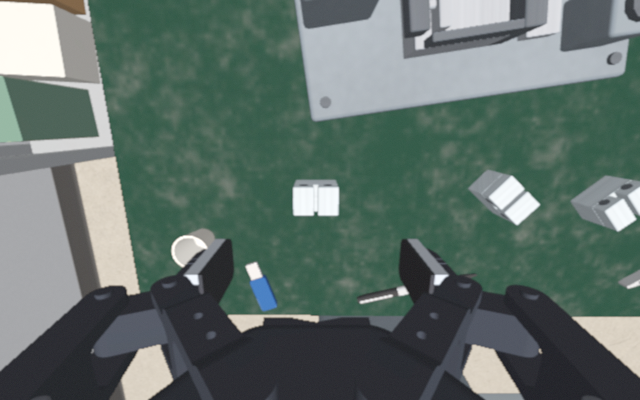

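>>> carry_out(rows="0 0 0 0 0 1.5 -0.6; 0 0 0 0 -0.02 3 -0.5; 0 0 0 0 -0.02 3.74 -0.3; 0 0 0 0 -0.02 3.74 -0.3; 0 0 0 0 -0.02 3.74 -0.3")

```text
clock: 2.85
position: [0.4367, 0.1324, 0.0129]
ee_rot: [1.0, 0.004, -0.004, -0.0]
ft_force: [0.6, 1.0, 0.8]
grip_width: 0.0554
```

>>> carry_out(rows="0 0 0 0 0 0 1; 0 0 0 0 0 0 1; 0 0 0 0 0 0 1; 0 0 0 0 0 0 1; 0 0 0 0 0 0 1")

```text
clock: 3.35
position: [0.4379, 0.132, 0.0148]
ee_rot: [1.0, 0.004, -0.002, -0.0]
ft_force: [-0.7, -2.2, 6.1]
grip_width: 0.0389
```

```bash
python3 - <<'E'
from h import *
p,r,o=cur(); print(p,o["grip_width"],o["ft_force"])
px,W,s=snap("wrist"); cv2.imwrite("pics/w3.png",px[:,:,::-1])
goto([p[0],p[1],.16],0.01)
E
```

```text
[0.43789566 0.13197388 0.01479078] 0.03885493737232197 [-0.72611988 -2.17426114  6.08317104]
row: -0.000 0.005 -0.003 -0.022 0.000 -4.841 | dist mm 145 deg 0
```

View pics/w3.png

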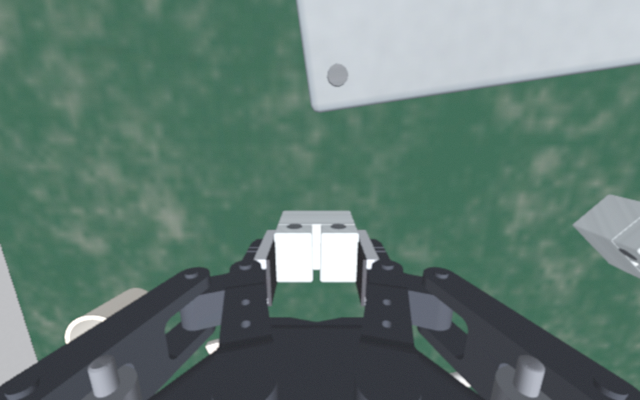

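>>> carry_out(rows="0 0 0 0 0 -1 1; 0 0 0 0 0 -2.5 1; 0 0 0 0 0 -4 1; 0 0 0 0 0 -4.8 1; 0 0 0 0 0 -4.8 1")

```text
clock: 3.9
position: [0.4401, 0.1319, 0.1632]
ee_rot: [1.0, 0.004, 0.002, -0.0]
ft_force: [0.6, 0.8, -1.5]
grip_width: 0.0387
```

```bash
python3 - <<'E'
from h import *
goto(S(25,3.5,150),YAW)
E
```

```text
row: 0.000 -0.005 -0.136 6.877 3.596 0.472 | dist mm 233 deg 8
```

>>> carry_out(rows="0 0 -0.05 1.4 0.8 0 1; 0 0 -0.1 2.8 1.5 0 1; 0 0 -0.136 4.2 2.2 0 1; 0 0 -0.136 5.6 2.9 0 1; 0 0 -0.136 6.88 3.6 0 1")

```text
clock: 4.4
position: [0.6485, 0.0242, 0.1635]
ee_rot: [0.997, 0.071, 0.002, -0.0]
ft_force: [-0.1, -0.2, -0.7]
grip_width: 0.0388
```

```bash
python3 - <<'E'
from h import *
goto(S(25,3.5,120),YAW)
E
```

```text
row: 0.000 -0.004 -0.000 -0.041 -0.051 1.449 | dist mm 44 deg 0
```

>>> carry_out(rows="0 0 0 -0.04 -0.05 0.4 1; 0 -0.002 0 -0.04 -0.05 0.8 1; 0 -0.004 0 -0.04 -0.05 1.2 1; 0 -0.004 0 -0.04 -0.05 1.45 1; 0 -0.004 0 -0.04 -0.05 1.45 1")

```text
clock: 4.9
position: [0.6462, 0.0262, 0.1189]
ee_rot: [0.997, 0.072, -0.001, -0.0]
ft_force: [0.4, 1.3, -1.8]
grip_width: 0.0389
```

```bash
python3 - <<'E'
from h import *
p,r,o=cur(); print(p)
goto(S(25,3.5,61),YAW)
px,W,s=snap("wrist"); cv2.imwrite("pics/w4.png",px[:,:,::-1])
px,W,s=snap("scene"); crop(px,190,150,170,120,4.5,"pics/s4.png")
E
```

```text
[0.64619181 0.02616551 0.1188695 ]
row: -0.001 0.002 0.000 0.036 0.027 1.929 | dist mm 58 deg 0
```

View pics/w4.png

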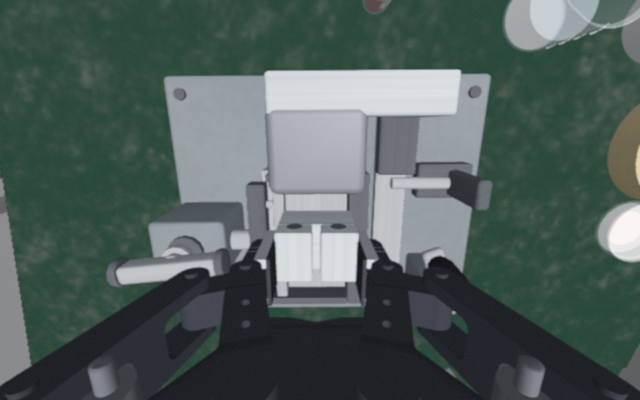

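View pics/s4.png

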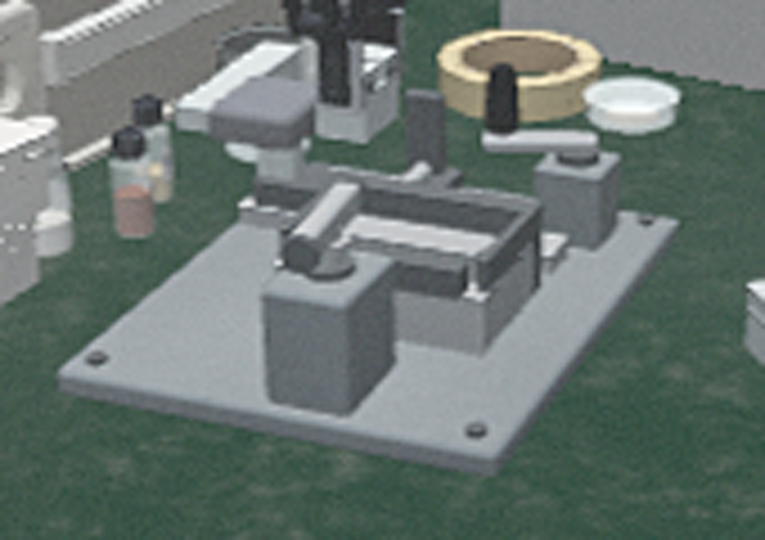

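>>> carry_out(rows="0 0 0 0.04 0.03 0.5 1; 0 0 0 0.04 0.03 1 1; 0 0.002 0 0.04 0.03 1.4 1; 0 0.002 0 0.04 0.03 1.6 1; 0 0.002 0 0.04 0.03 1.7 1")

```text
clock: 5.5
position: [0.6484, 0.0252, 0.0693]
ee_rot: [0.997, 0.072, 0.001, 0.0]
ft_force: [0.7, 0.1, -0.6]
grip_width: 0.0388
```

```bash
python3 - <<'E'
from h import *
p,r,o=cur(); print(p,o["ft_force"])
goto(S(25,3.5,61),YAW)
E
```

```text
[0.64844413 0.02519434 0.06925685] [ 0.6511907   0.06861645 -0.62729184]
row: 0.000 -0.003 0.000 -0.039 -0.017 0.275 | dist mm 8 deg 0
```

>>> carry_out(rows="0 0 0 -0.03 -0.02 0.1 1; 0 0 0 -0.03 -0.02 0.2 1; 0 0 0 -0.03 -0.02 0.26 1; 0 0 0 -0.03 -0.02 0.28 1; 0 0 0 -0.03 -0.02 0.28 1")

```text
clock: 6.0
position: [0.6476, 0.0257, 0.0612]
ee_rot: [0.997, 0.072, 0.002, 0.0]
ft_force: [-0.8, 0.3, 1.6]
grip_width: 0.0389
```

```bash
python3 - <<'E'
from h import *
p,r,o=cur(); print(p,o["ft_force"])
goto(S(25,3.5,60),YAW)
E
```

```text
[0.64758558 0.02567997 0.06124803] [-0.77800936  0.28085378  1.64956421]
row: 0.000 -0.003 0.000 -0.012 0.003 0.042 | dist mm 1 deg 0
```

>>> carry_out(rows="0 0 0 -0.01 0 0.04 1; 0 0 0 -0.01 0 0.05 1; 0 0 0 -0.01 0 0.05 -0.25; 0 0 0 -0.01 0 0.05 -0.25; 0 0 0 -0.01 0 0.05 -0.25")

```text
clock: 6.5
position: [0.6472, 0.0256, 0.0596]
ee_rot: [0.997, 0.072, 0.001, 0.0]
ft_force: [-0.1, 1.0, -0.1]
grip_width: 0.0534
```

>>> carry_out(rows="0 0 0 0 0 -0.3 -0.3; 0 0 0 0 0 -0.8 -0.3; 0 0 0 0 0 -1.8 -0.3; 0 0 0 0 0 -3.2 -0.3; 0 0 0 0 0 -4.3 -0.3")

```text
clock: 7.0
position: [0.647, 0.0256, 0.1915]
ee_rot: [0.997, 0.072, 0.002, 0.0]
ft_force: [0.2, 0.1, 0.9]
grip_width: 0.0553
```

```bash
python3 - <<'E'
from h import *
p,r,o=cur(); print(p,o["ft_force"])
goto([.4425,-.0445,.14],np.radians(-40.5))
px,W,s=snap("wrist"); cv2.imwrite("pics/w5.png",px[:,:,::-1])
E
```

```text
[0.64704783 0.02558193 0.19147566] [0.22929303 0.12520451 0.85357358]
row: -0.001 -0.005 0.850 -7.090 1.337 1.684 | dist mm 222 deg 49
```

View pics/w5.png

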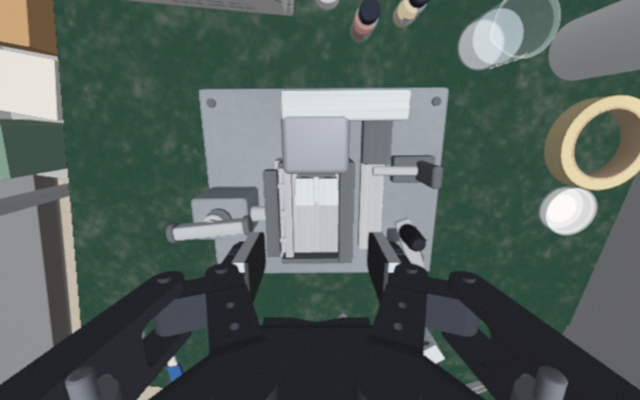

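>>> carry_out(rows="0 0 0.14 -1.4 0.26 0.3 -0.3; 0 0 0.28 -2.8 0.5 0.6 -0.3; 0 0 0.42 -4.2 0.8 0.9 -0.3; 0 0 0.56 -5.6 1 1.2 -0.3; 0 0 0.7 -7.09 1.34 1.6 -0.3")

```text
clock: 7.55
position: [0.4433, -0.045, 0.1469]
ee_rot: [0.961, -0.277, 0.008, -0.001]
ft_force: [0.6, -1.6, -0.7]
grip_width: 0.0559
```

```bash
python3 - <<'E'
from h import *
goto([.4425,-.0445,.1],np.radians(-40.5))
E
```

```text
row: -0.007 -0.014 0.145 -0.054 0.011 1.562 | dist mm 47 deg 8
```

>>> carry_out(rows="0 0 0.08 -0.03 0 0.5 -0.3; -0.007 -0.014 0.145 -0.05 0.01 1 -0.3; -0.007 -0.014 0.145 -0.05 0.01 1.56 -0.3; -0.007 -0.014 0.145 -0.05 0.01 1.56 -0.3; -0.007 -0.014 0.145 -0.05 0.01 1.56 -0.3")

```text
clock: 8.05
position: [0.4428, -0.0446, 0.1006]
ee_rot: [0.938, -0.346, 0.0, -0.0]
ft_force: [0.5, 0.4, -0.0]
grip_width: 0.0553
```

```bash
python3 - <<'E'
from h import *
goto([.4425,-.0445,.016],np.radians(-40.5))
px,W,s=snap("wrist"); cv2.imwrite("pics/w6.png",px[:,:,::-1])
Z=W[...,2]
m=((Z>.030)&(Z<.042)).astype(np.uint8); m[260:]=0
n,l,st,c=cv2.connectedComponentsWithStats(m)
for i in range(1,n):
    if st[i,4]<150: continue
    q=W[l==i]; r=cv2.minAreaRect((q[:,:2]*1000).astype(np.float32)); print(st[i],q.mean(0).round(4),[np.round(x,1) for x in r])
E
```

```text
row: -0.001 -0.000 0.000 -0.010 0.007 2.819 | dist mm 85 deg 0
[  59    0  119  181 1407] [0.589  0.0016 0.0362] [array([594.3,  -1.2]), array([ 60.4, 120.9]), np.float64(55.7)]
[224   3  39  49 380] [ 0.5694 -0.0899  0.0362] [array([569.7, -89.8]), array([ 3.2, 35.1]), np.float64(5.6)]
[ 415   93   43   31 1017] [ 0.4457 -0.1584  0.0349] [array([ 445.3, -158.9]), array([26.4, 18.1]), np.float64(42.5)]
[409 125  41  29 913] [ 0.431  -0.1424  0.0349] [array([ 430.1, -143. ]), array([26.8, 18. ]), np.float64(42.7)]
[ 19 175  42  54 562] [0.5858 0.1141 0.0364] [array([586. , 114.4]), array([ 4.2, 54.3]), np.float64(10.6)]
[292 192  23  33 744] [ 0.4506 -0.0371  0.0349] [array([450.2, -36.5]), array([17.6, 26.1]), np.float64(49.5)]
[320 192  24  33 749] [ 0.4364 -0.0538  0.0349] [array([435.7, -53.6]), array([18. , 25.8]), np.float64(49.9)]
```

View pics/w6.png

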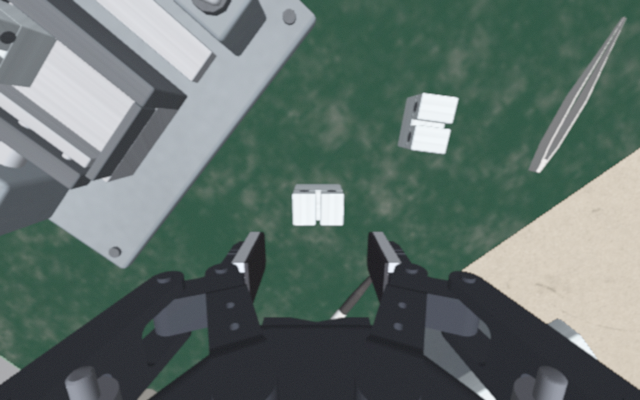

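>>> carry_out(rows="0 0 0 0 0.01 0.8 -0.3; 0 0 0 0 0.01 1.7 -0.3; 0 0 0 0 0.01 2.4 -0.3; 0 0 0 0 0.01 2.75 -0.3; 0 0 0 0 0.01 2.8 -0.3")

```text
clock: 8.6
position: [0.443, -0.0448, 0.0166]
ee_rot: [0.938, -0.346, 0.0, -0.0]
ft_force: [0.4, -0.2, 0.8]
grip_width: 0.0555
```

>>> carry_out(rows="0 0 0 0 0 0 -0.3; 0 0 0 0 0 0 1; 0 0 0 0 0 0 1; 0 0 0 0 0 0 1; 0 0 0 0 0 0 1")

```text
clock: 9.1
position: [0.4436, -0.045, 0.0178]
ee_rot: [0.938, -0.346, 0.001, -0.0]
ft_force: [-0.3, -0.2, 6.3]
grip_width: 0.039
```

>>> carry_out(rows="0 0 0 0 0 -0.5 1; 0 0 0 0 0 -1.5 1; 0 0 0 0 0 -3 1; 0 0 0 0 0 -4.4 1; 0 0 0 0 0 -4.8 1")

```text
clock: 9.6
position: [0.4445, -0.0453, 0.1664]
ee_rot: [0.938, -0.346, 0.006, -0.0]
ft_force: [0.9, 0.0, -2.0]
grip_width: 0.0387
```

```bash
python3 - <<'E'
from h import *
goto(S(-1,3.5,155),YAW)
E
```

```text
row: 0.000 -0.011 -0.849 3.037 -5.529 0.434 | dist mm 190 deg 49
```

>>> carry_out(rows="0 0 -0.14 0.6 -1.1 0 1; 0 0 -0.28 1.2 -2.2 0 1; 0 0 -0.42 1.8 -3.3 0 1; 0 0 -0.56 2.4 -4.4 0 1; 0 0 -0.7 3 -5.5 0 1")

```text
clock: 10.1
position: [0.6211, 0.0227, 0.1688]
ee_rot: [1.0, 0.0, 0.006, 0.002]
ft_force: [1.4, -0.0, -1.7]
grip_width: 0.039
```

```bash
python3 - <<'E'
from h import *
goto(S(-1,3.5,110),YAW)
E
```

```text
row: 0.004 -0.011 -0.143 -0.008 0.023 1.959 | dist mm 59 deg 8
```

>>> carry_out(rows="0 0 -0.1 0 0.02 0.3 1; 0.004 -0.011 -0.143 0 0.02 1 1; 0.004 -0.011 -0.143 0 0.02 1.6 1; 0.004 -0.011 -0.143 0 0.02 1.95 1; 0.004 -0.011 -0.143 0 0.02 1.95 1")

```text
clock: 10.6
position: [0.6211, 0.022, 0.1094]
ee_rot: [0.997, 0.071, -0.001, -0.0]
ft_force: [0.5, 0.1, -1.2]
grip_width: 0.0387
```

```bash
python3 - <<'E'
from h import *
goto(S(-1,3.5,64),YAW)
px,W,s=snap("wrist"); cv2.imwrite("pics/w7.png",px[:,:,::-1])
E
```

```text
row: -0.000 0.002 -0.000 0.016 0.009 1.515 | dist mm 45 deg 0
```

View pics/w7.png

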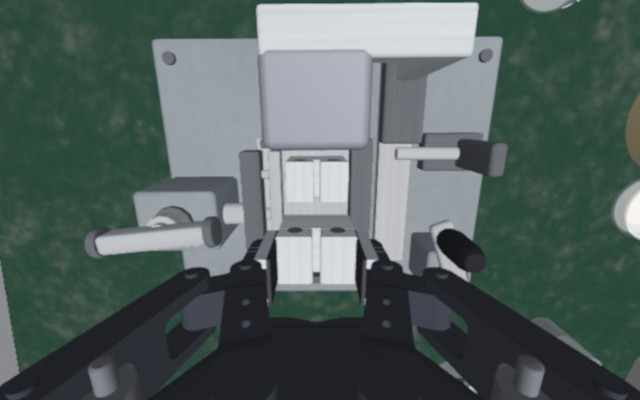

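>>> carry_out(rows="0 0 0 0 0.01 0.4 1; 0 0 0 -0.01 0.01 0.8 1; 0 0 0 -0.02 0.01 1.15 1; 0 0 0 -0.02 0.01 1.4 1; 0 0 0 -0.02 0.01 1.5 1")

```text
clock: 11.15
position: [0.6207, 0.0216, 0.0644]
ee_rot: [0.997, 0.071, -0.001, 0.0]
ft_force: [0.2, 0.1, -1.4]
grip_width: 0.0387
```

```bash
python3 - <<'E'
from h import *
p,r,o=cur(); print(p,o["ft_force"])
goto(S(-2,3.5,62.5),YAW)
E
```

```text
[0.62069833 0.02155906 0.06438664] [ 0.17424771  0.07503515 -1.4262639 ]
row: -0.000 0.002 -0.000 -0.005 -0.005 0.063 | dist mm 2 deg 0
```

>>> carry_out(rows="0 0 0 0 0 0.04 1; 0 0 0 0 0 0.07 1; 0 0 0 0 0 0.07 1; 0 0 0 0 0 0.07 -0.25; 0 0 0 0 0 0.07 -0.25")

```text
clock: 11.65
position: [0.6209, 0.0215, 0.0625]
ee_rot: [0.997, 0.071, -0.001, 0.0]
ft_force: [0.0, 0.2, -0.1]
grip_width: 0.0536
```

>>> carry_out(rows="0 0 0 0 0 0 -0.3; 0 0 0 0 0 -0.5 -0.3; 0 0 0 0 0 -1.6 -0.3; 0 0 0 0 0 -3 -0.3; 0 0 0 0 0 -4 -0.3")

```text
clock: 12.15
position: [0.6215, 0.0215, 0.1852]
ee_rot: [0.997, 0.072, 0.001, 0.0]
ft_force: [1.1, -0.6, 0.4]
grip_width: 0.0554
```

```bash
python3 - <<'E'
from h import *
p,r,o=cur(); print(p,o["ft_force"])
px,W,s=snap("wrist"); cv2.imwrite("pics/w8.png",px[:,:,::-1])
goto([.4385,-.1505,.10],np.radians(42.5))
Z=W[...,2]
m=((Z>.072)&(Z<.088)).astype(np.uint8); m[260:]=0
n,l,st,c=cv2.connectedComponentsWithStats(m)
for i in range(1,n):
    if st[i,4]<100: continue
    q=W[l==i]; c=q.mean(0)[:2]-O; cs,sn=np.cos(YAW),np.sin(YAW)
    r=cv2.minAreaRect((q[:,:2]*1000).astype(np.float32)); print(st[i],q.mean(0).round(4),[np.round(x,1) for x in r],"st",cs*c[0]+sn*c[1],-sn*c[0]+cs*c[1])
E
```

```text
[0.62145772 0.02152173 0.18519272] [ 1.07771307 -0.57561782  0.40743021]
row: 0.006 -0.007 -0.598 -6.931 4.783 2.956 | dist mm 268 deg 34
[632   0   8  23 125] [ 0.8116 -0.2099  0.0744] [array([ 809.9, -210.6]), array([18.4,  4.3]), np.float64(41.2)] st 0.15405602151649322 -0.2529223785561381
[434 137  15  25 313] [ 0.6809 -0.0818  0.0779] [array([681. , -82.6]), array([21.2,  9.9]), np.float64(10.0)] st 0.043018382040358696 -0.10756938638528145
[293 150  20  30 589] [0.6498 0.0382 0.0798] [array([649.3,  38.3]), array([26. , 17.3]), np.float64(8.1)] st 0.029361725082846735 0.015639818638061305
[318 150  20  30 596] [0.653  0.0161 0.0799] [array([652.6,  15.9]), array([25.8, 17.4]), np.float64(8.6)] st 0.029328924476057932 -0.00662812321693285
[184 174  59  23 919] [0.6195 0.1196 0.0739] [array([619.5, 119.5]), array([20.5, 54.8]), np.float64(14.1)] st 0.010986833132872619 0.10058223879036712
[294 183  20  29 567] [0.6201 0.0333 0.0797] [array([619.2,  33.3]), array([26.3, 17.8]), np.float64(7.9)] st -0.0007747242396747745 0.015082918555259481
[318 183  20  29 555] [0.6233 0.0117 0.0797] [array([622.5,  11.3]), array([26.4, 17.6]), np.float64(8.3)] st -0.0007123490599446764 -0.006734965428010857
[190 207  55  10 278] [0.5915 0.1108 0.0729] [array([591.2, 114.2]), array([ 8.7, 52.2]), np.float64(11.2)] st -0.018006900159635297 0.09580091752937565
```

View pics/w8.png

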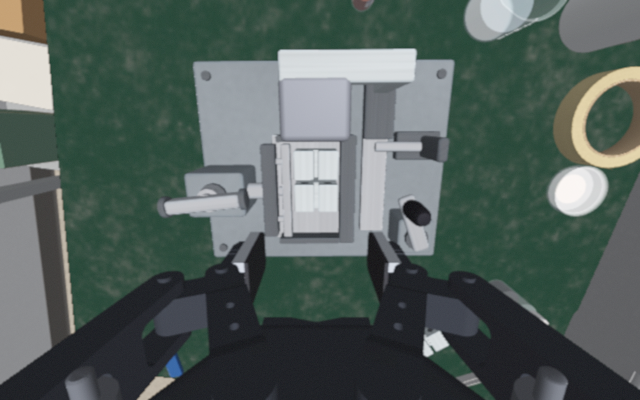

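>>> carry_out(rows="0 0 -0.13 -1.4 0.95 0 -0.3; 0 0 -0.26 -2.8 1.9 0.3 -0.3; 0 0 -0.4 -4.2 2.9 1 -0.3; 0 0 -0.5 -5.6 3.8 1.8 -0.3; 0.006 -0.007 -0.6 -6.93 4.78 2.5 -0.3")

```text
clock: 12.7
position: [0.4475, -0.1405, 0.1197]
ee_rot: [0.931, 0.365, 0.0, 0.0]
ft_force: [0.8, 0.1, -0.6]
grip_width: 0.0557
```

```bash
python3 - <<'E'
from h import *
goto([.4385,-.1505,.1],np.radians(42.5))
E
```

```text
row: 0.000 -0.001 0.006 -0.447 0.040 0.657 | dist mm 24 deg 0
```

>>> carry_out(rows="0 0 0 -0.2 0.04 0.3 -0.3; 0 0 0.006 -0.4 0.04 0.6 -0.3; 0 0 0.006 -0.44 0.04 0.66 -0.3; 0 0 0.006 -0.44 0.04 0.66 -0.3; 0 0 0.006 -0.44 0.04 0.66 -0.3")

```text
clock: 13.2
position: [0.4394, -0.15, 0.1003]
ee_rot: [0.932, 0.363, 0.001, 0.0]
ft_force: [0.7, 0.4, -0.2]
grip_width: 0.0554
```

```bash
python3 - <<'E'
from h import *
goto([.4385,-.1505,.016],np.radians(42.5))
px,W,s=snap("wrist"); cv2.imwrite("pics/w9.png",px[:,:,::-1])
Z=W[...,2]
m=((Z>.030)&(Z<.042)).astype(np.uint8); m[260:]=0
n,l,st,c=cv2.connectedComponentsWithStats(m)
for i in range(1,n):
    if st[i,4]<150: continue
    q=W[l==i]; r=cv2.minAreaRect((q[:,:2]*1000).astype(np.float32)); print(st[i],q.mean(0).round(4),[np.round(x,1) for x in r])
E
```

```text
row: 0.001 -0.001 0.001 -0.036 -0.011 2.810 | dist mm 84 deg 0
[362   0  48  32 398] [ 0.5693 -0.0919  0.036 ] [array([569.1, -90.9]), array([ 2.6, 34. ]), np.float64(11.9)]
[290 196  23  33 750] [ 0.4304 -0.1421  0.0349] [array([ 429.9, -142.4]), array([25.8, 17.7]), np.float64(42.3)]
[318 196  23  33 745] [ 0.4454 -0.1582  0.0349] [array([ 445. , -158.8]), array([25.9, 17.6]), np.float64(42.8)]
[433 199  32  35 321] [ 0.5066 -0.2235  0.036 ] [array([ 507. , -227.1]), array([29.9, 14.4]), np.float64(13.5)]
[590 219  50  41 746] [ 0.5853 -0.3488  0.0355] [array([ 586.8, -348.8]), array([ 4.1, 46.8]), np.float64(89.9)]
```

View pics/w9.png

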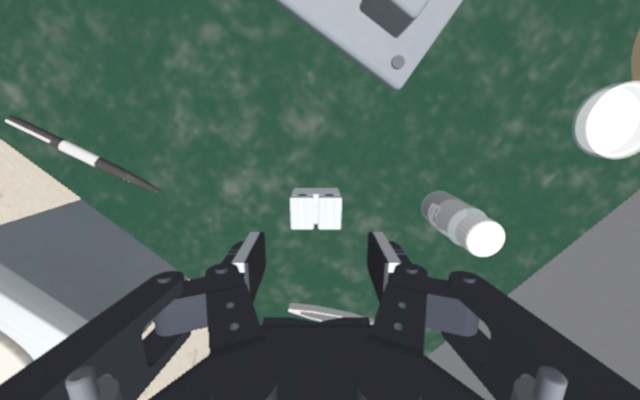

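>>> carry_out(rows="0 0 0 -0.04 -0.01 0.8 -0.3; 0 0 0 -0.04 -0.01 1.7 -0.3; 0 0 0 -0.04 -0.01 2.4 -0.3; 0 0 0 -0.04 -0.01 2.75 -0.3; 0 0 0 -0.04 -0.01 2.8 -0.3")

```text
clock: 13.75
position: [0.4384, -0.1502, 0.0157]
ee_rot: [0.932, 0.363, 0.0, -0.0]
ft_force: [0.0, 0.2, 0.1]
grip_width: 0.0556
```

>>> carry_out(rows="0 0 0 0 0 0 -0.3; 0 0 0 0 0 0 1; 0 0 0 0 0 0 1; 0 0 0 0 0 0 1; 0 0 0 0 0 0 1")

```text
clock: 14.25
position: [0.439, -0.1505, 0.0168]
ee_rot: [0.932, 0.363, 0.001, 0.001]
ft_force: [-0.5, 0.4, 6.0]
grip_width: 0.0388
```

>>> carry_out(rows="0 0 0 0 0 -0.5 1; 0 0 0 0 0 -1.5 1; 0 0 0 0 0 -3 1; 0 0 0 0 0 -4.4 1; 0 0 0 0 0 -4.8 1")

```text
clock: 14.75
position: [0.4398, -0.1511, 0.1655]
ee_rot: [0.932, 0.363, 0.003, 0.004]
ft_force: [-0.0, -0.4, -1.8]
grip_width: 0.0389
```

```bash
python3 - <<'E'
from h import *
goto(S(-31,3.5,160),YAW)
E
```

```text
row: 0.009 -0.006 0.601 7.533 -0.708 0.200 | dist mm 227 deg 34
```

>>> carry_out(rows="0 0 0.12 1.5 -0.15 0 1; 0 0 0.25 3 -0.3 0 1; 0 0 0.38 4.5 -0.45 0 1; 0 0 0.5 6 -0.6 0 1; 0.009 -0.006 0.6 7.5 -0.7 0.2 1")

```text
clock: 15.25
position: [0.5923, 0.0186, 0.1613]
ee_rot: [0.998, 0.07, 0.001, 0.0]
ft_force: [-0.1, -1.1, -1.3]
grip_width: 0.0383
```

```bash
python3 - <<'E'
from h import *
goto(S(-31,3.5,110),YAW)
E
```

```text
row: 0.000 -0.002 -0.004 -0.024 0.030 1.711 | dist mm 51 deg 0
```

>>> carry_out(rows="0 0 0 -0.02 0.03 0.3 1; 0 0 -0.004 -0.02 0.03 0.8 1; 0 0 -0.004 -0.02 0.03 1.3 1; 0 0 -0.004 -0.02 0.03 1.7 1; 0 0 -0.004 -0.02 0.03 1.7 1")

```text
clock: 15.75
position: [0.5909, 0.0174, 0.109]
ee_rot: [0.997, 0.072, -0.0, -0.0]
ft_force: [0.4, 0.6, -1.2]
grip_width: 0.0391
```

```bash
python3 - <<'E'
from h import *
goto(S(-31,3.5,63),YAW)
E
```

```text
row: -0.000 0.001 0.000 0.031 -0.001 1.535 | dist mm 46 deg 0
```

>>> carry_out(rows="0 0 0 0.03 0 0.4 1; 0 0 0 0.03 0 0.8 1; 0 0 0 0.03 0 1.15 1; 0 0 0 0.03 0 1.4 1; 0 0 0 0.03 0 1.5 1")

```text
clock: 16.25
position: [0.5915, 0.0175, 0.063]
ee_rot: [0.997, 0.072, -0.001, -0.0]
ft_force: [-0.8, -0.0, -0.3]
grip_width: 0.0386
```

```bash
python3 - <<'E'
from h import *
p,r,o=cur(); print(p,o["ft_force"])
goto(S(-31,3.5,61.6),YAW)
E
```

```text
[0.59145048 0.01753047 0.06301411] [-0.80646609 -0.04231451 -0.3006743 ]
row: -0.001 0.002 0.000 0.012 0.001 0.047 | dist mm 1 deg 0
```

>>> carry_out(rows="0 0 0 0.01 0 0.03 1; 0 0 0 0.01 0 0.05 1; 0 0 0 0.01 0 0.05 1; 0 0 0 0.01 0 0.05 -0.25; 0 0 0 0.01 0 0.05 -0.25")

```text
clock: 16.75
position: [0.592, 0.0175, 0.0617]
ee_rot: [0.997, 0.072, -0.001, -0.0]
ft_force: [1.3, 1.1, -0.6]
grip_width: 0.0532
```

>>> carry_out(rows="0 0 0 0 0 0 -0.3; 0 0 0 0 0 -0.5 -0.3; 0 0 0 0 0 -1.6 -0.3; 0 0 0 0 0 -3 -0.3; 0 0 0 -0.5 0 -4 -0.3")

```text
clock: 17.25
position: [0.5784, 0.0153, 0.1841]
ee_rot: [0.997, 0.072, 0.001, 0.0]
ft_force: [-0.4, 0.0, 1.0]
grip_width: 0.0557
```

```bash
cat >> h.py <<'E'
def tops(W,lo,hi,amin=100,vmax=260):
    Z=W[...,2]; m=((Z>lo)&(Z<hi)).astype(np.uint8); m[vmax:]=0
    n,l,st,c=cv2.connectedComponentsWithStats(m)
    for i in range(1,n):
        if st[i,4]<amin: continue
        q=W[l==i]; r=cv2.minAreaRect((q[:,:2]*1000).astype(np.float32)); c=np.array(r[0])/1000-O; cs,sn=np.cos(YAW),np.sin(YAW)
        print(st[i],"z",q[:,2].mean().round(4),[np.round(x,1) for x in r],"st",np.round([1e3*(cs*c[0]+sn*c[1]),1e3*(-sn*c[0]+cs*c[1])],1))
E
python3 - <<'E'
from h import *
p,r,o=cur(); print(p,o["ft_force"],o["q"])
px,W,s=snap("wrist"); cv2.imwrite("pics/w10.png",px[:,:,::-1])
tops(W,.072,.088); print(); tops(W,.096,.112)
E
```

```text
[0.57844195 0.01526654 0.1840866 ] [-0.42229042  0.02601717  1.01422462] [-1.78217527e-01  4.66380234e-01  1.29704645e+00  2.70684089e-04
  1.37633950e+00  1.24898335e+00]
[383  20  24  13 172] z 0.0797 [array([725.4, -23.9]), array([17.5,  7.4]), np.float64(71.4)] st [ 95.3 -56.5]
[439  85  17  27 360] z 0.0778 [array([680.6, -82.8]), array([21.1, 10.3]), np.float64(8.4)] st [  42.6 -108.5]
[290  91  22  32 689] z 0.0801 [array([655.4,  40.3]), array([25.1, 18. ]), np.float64(8.3)] st [35.2 17. ]
[316  90  22  33 699] z 0.0801 [array([659.1,  18.5]), array([26. , 17.8]), np.float64(8.3)] st [35.7 -5.1]
[178 126  61  21 831] z 0.0737 [array([621.5, 120.1]), array([17.3, 54.3]), np.float64(14.2)] st [ 13.  100.7]
[293 136  21  30 622] z 0.08 [array([619. ,  33.4]), array([25.5, 18. ]), np.float64(8.2)] st [-1.8 15.3]
[318 136  21  30 611] z 0.08 [array([622.3,  11.4]), array([25.4, 17.7]), np.float64(8.4)] st [-1.7 -6.9]
[182 156  59  17 606] z 0.0734 [array([593.9, 115.3]), array([14.8, 52.8]), np.float64(9.1)] st [-15. 100.]
[293 170  20  29 556] z 0.0798 [array([588.7,  29.6]), array([25.8, 17.3]), np.float64(8.2)] st [-32.4  15.9]
[318 170  20  29 557] z 0.0798 [array([592. ,   7.1]), array([25.6, 17.3]), np.float64(8.4)] st [-32.3  -6.8]

[278  11 141  72 851] z 0.1073 [array([697.3,   9.8]), array([ 32.6, 103. ]), np.float64(43.9)] st [ 72.3 -19.2]
[ 148  136   97   32 1594] z 0.1042 [array([607.5, 117.6]), array([18.7, 74.5]), np.float64(14.0)] st [ -1.2 100.3]
[413 155  24  22 408] z 0.1061 [array([623.6, -67.1]), array([15.3, 16.5]), np.float64(71.2)] st [-11.6 -84.8]
```

View pics/w10.png

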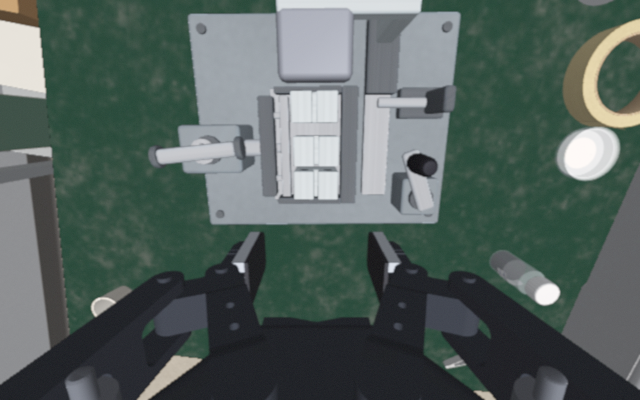

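```bash
python3 - <<'E'
from h import *
goto([.608,.1176,.15],np.radians(104.2))
E
```

```text
row: 0.008 -0.003 -1.675 1.484 -3.242 1.292 | dist mm 114 deg 96
```

>>> carry_out(rows="0 0 -0.14 0.4 -0.7 0 0; 0 0 -0.28 0.8 -1.4 0 0; 0 0 -0.42 1.1 -2.1 0 0; 0 0 -0.56 1.3 -2.8 0.5 0; 0 0 -0.7 1.48 -3.24 1 0")

```text
clock: 17.8
position: [0.608, 0.119, 0.1584]
ee_rot: [0.911, 0.412, 0.003, 0.002]
ft_force: [0.3, -0.0, -0.4]
grip_width: 0.0423
```

>>> carry_out(rows="0 0 -0.14 0 0 0 0; 0 0 -0.28 0 0 0 0; 0 0 -0.42 0 0 0 0; 0 0 -0.56 0 0 0 0; 0 0 -0.7 0 0 0 0")

```text
clock: 18.3
position: [0.6079, 0.119, 0.1581]
ee_rot: [0.712, 0.702, 0.002, 0.003]
ft_force: [-0.8, 0.2, 0.2]
grip_width: 0.043
```

```bash
python3 - <<'E'
from h import *
goto([.608,.1176,.14],np.radians(104.2))
E
```

```text
row: 0.008 0.002 -0.262 -0.047 -0.002 0.605 | dist mm 18 deg 15
```

>>> carry_out(rows="0 0 -0.14 -0.02 0 0.2 0; 0.004 0 -0.262 -0.047 0 0.4 0; 0.008 0.002 -0.262 -0.047 0 0.6 0; 0.008 0.002 -0.262 -0.047 0 0.6 0; 0.008 0.002 -0.262 -0.047 0 0.6 0")

```text
clock: 18.8
position: [0.6081, 0.1176, 0.1401]
ee_rot: [0.615, 0.788, -0.0, -0.0]
ft_force: [1.0, -0.1, 0.6]
grip_width: 0.0425
```

```bash
python3 - <<'E'
from h import *
goto([.608,.1176,.094],np.radians(104.2))
px,W,s=snap("wrist"); cv2.imwrite("pics/w11.png",px[:,:,::-1]); tops(W,.096,.112); tops(W,.072,.088,150)
px,W,s=snap("scene"); crop(px,190,150,170,120,4.5,"pics/s11.png")
E
```

```text
row: -0.000 0.000 -0.003 0.001 -0.004 1.537 | dist mm 46 deg 0
[ 300  168   28   92 1687] z 0.1045 [array([605.9, 122.1]), array([18.1, 65. ]), np.float64(14.2)] st [ -2.1 105. ]
[ 547  109   93  151 3524] z 0.0802 [array([813.9, 185.5]), array([126.2,  12.1]), np.float64(86.8)] st [212.8 138.1]
[286 174  20  66 893] z 0.0735 [array([592.7, 115.4]), array([15.5, 53.9]), np.float64(12.8)] st [-16.2 100.3]
[323 177  21  66 948] z 0.0735 [array([621.5, 120. ]), array([15.8, 54.2]), np.float64(13.4)] st [ 13.  100.7]
```

View pics/w11.png

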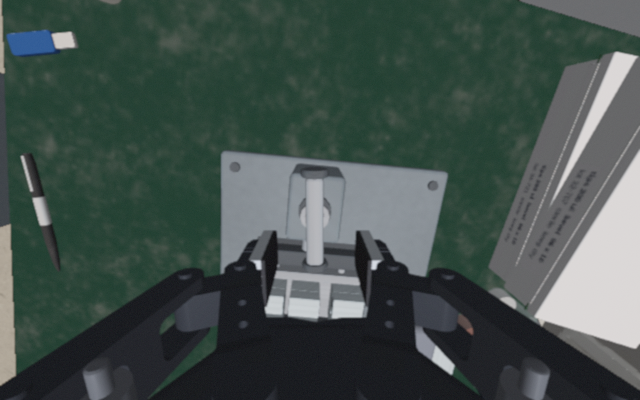

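View pics/s11.png

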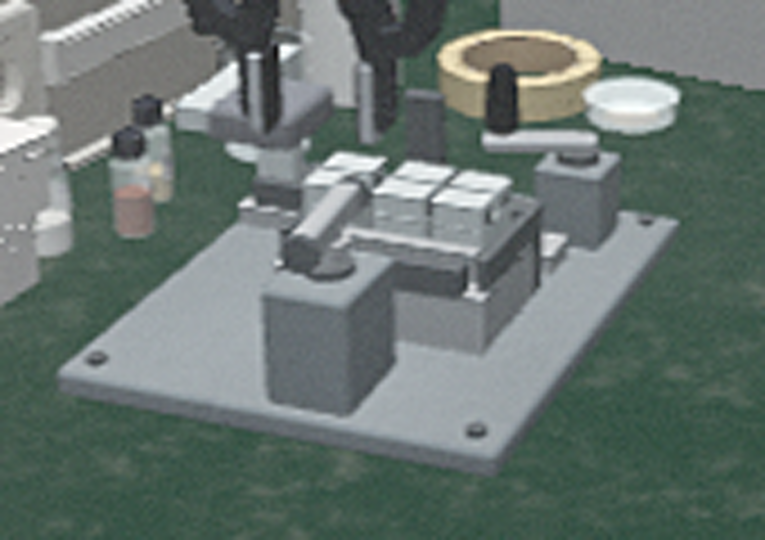

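>>> carry_out(rows="0 0 0 0 0 0.5 0; 0 0 0 0 0 1 0.2; 0 0 0 0 0 1.4 0.3; 0 0 0 0 0 1.53 0.4; 0 0 0 0 0 1.53 0.4")

```text
clock: 19.4
position: [0.6082, 0.1176, 0.0943]
ee_rot: [0.615, 0.788, -0.0, -0.0]
ft_force: [0.2, -0.7, 0.3]
grip_width: 0.0251
```

>>> carry_out(rows="0 0 0 0 0 0 0.5; 0 0 0 0 0 0 0.6; 0 0 0 0 0 0 0.7; 0 0 0 0 0 0 1; 0 0 0 0 0 0 1")

```text
clock: 19.9
position: [0.6071, 0.1174, 0.095]
ee_rot: [0.615, 0.788, -0.001, -0.001]
ft_force: [-6.1, -2.5, 6.8]
grip_width: 0.0102
```

```bash
python3 - <<'E'
from h import *
p,r,o=cur(); print(p,o["ft_force"],o["torque"],o["q"],o["grip_width"])
goto([.608,.1176,.094],np.radians(104.2))
E
```

```text
[0.60706981 0.11735113 0.09498016] [-6.06563848 -2.4991238   6.77589179] [-0.42091842  1.215218    0.09020789] [ 1.25786656e-04  6.19660768e-01  1.29373517e+00 -9.27825745e-04
  1.23073172e+00 -2.45426196e-01] 0.010165913129601809
row: -0.003 0.000 -0.002 0.001 0.032 0.033 | dist mm 1 deg 0
```

>>> carry_out(rows="0 0 0.12 0 0 0 1; 0 0 0.24 0 0 0 1; 0 0 0.36 0 0 0 1; 0 0 0.48 0 0 0 1; 0 0 0.6 0 0 0 1")

```text
clock: 20.4
position: [0.6073, 0.1173, 0.0951]
ee_rot: [0.822, 0.57, -0.001, -0.0]
ft_force: [0.1, -0.3, -2.1]
grip_width: 0.0105
```

```bash
cat >> h.py <<'E'
def st():
    p,r,o=cur(); x=r.as_matrix()[:,0]
    print("yaw %.2f"%np.degrees(np.arctan2(x[1],x[0])),"pos",p.round(4),"F",np.round(o["ft_force"],1),"T",np.round(o["torque"],2),"q6 %.2f"%o["q"][5],"w %.4f"%o["grip_width"],"tilt",np.round(r.as_matrix()[:2,2],3))
E
python3 -c "
from h import *
st()"
```

```text
yaw 69.45 pos [0.6073 0.1173 0.0951] F [ 0.1 -0.3 -2.1] T [-0.09 -0.14  0.24] q6 0.36 w 0.0105 tilt [-0.002 -0.001]
```

>>> carry_out(rows="0 0 0.14 0 0 0 1; 0 0 0.28 0 0 0 1; 0 0 0.42 0 0 0 1; 0 0 0.56 0 0 0 1; 0 0 0.7 0 0 0 1")

```text
clock: 20.9
position: [0.6076, 0.1171, 0.0951]
ee_rot: [0.968, 0.251, -0.001, 0.001]
ft_force: [2.3, -1.7, -2.7]
grip_width: 0.0103
```

>>> carry_out(rows="0 0 0.14 0 0 0 1; 0 0 0.28 0 0 0 1; 0 0 0.42 0 0 0 1; 0 0 0.56 0 0 0 1; 0 0 0.7 0 0 0 1")

```text
clock: 21.4
position: [0.6077, 0.1167, 0.0951]
ee_rot: [0.995, -0.099, -0.0, 0.001]
ft_force: [0.0, -2.3, -2.3]
grip_width: 0.0105
```

>>> carry_out(rows="0 0 0.14 0 0 0 1; 0 0 0.28 0 0 0 1; 0 0 0.42 0 0 0 1; 0 0 0.56 0 0 0 1; 0 0 0.7 0 0 0 1")

```text
clock: 21.9
position: [0.6075, 0.1164, 0.0951]
ee_rot: [0.9, -0.437, -0.0, 0.002]
ft_force: [-0.8, -1.3, -2.0]
grip_width: 0.0102
```

```bash
python3 -c "
from h import *
st()"
```

```text
yaw -51.81 pos [0.6075 0.1164 0.0951] F [-0.8 -1.3 -2. ] T [-0.29  0.2   0.29] q6 2.48 w 0.0102 tilt [-0.001 -0.003]
```

>>> carry_out(rows="0 0 0.1 0 0.01 0 1; 0 0 0.2 0 0.01 0 1; 0 0 0.25 0 0.01 0 1; 0 0 0.25 0 0.01 0 1; 0 0 0.25 0 0.01 0 1")

```text
clock: 22.4
position: [0.6073, 0.1163, 0.0951]
ee_rot: [0.838, -0.545, 0.0, 0.001]
ft_force: [1.6, 0.4, -3.3]
grip_width: 0.0103
```

```bash
python3 -c "
from h import *
st()"
```

```text
yaw -66.05 pos [0.6073 0.1163 0.0951] F [ 1.6  0.4 -3.3] T [ 0.15 -0.16 -0.02] q6 2.72 w 0.0103 tilt [-0.001 -0.003]
```

>>> carry_out(rows="0 0 0 0 0 0 0.6; 0 0 0 0 0 0 0.4; 0 0 0 0 0 0 0.2; 0 0 0 0 0 -0.6 0; 0 0 0 0 0 -1.3 0")

```text
clock: 22.9
position: [0.607, 0.1164, 0.1341]
ee_rot: [0.838, -0.545, -0.0, 0.002]
ft_force: [-0.4, 0.0, -0.3]
grip_width: 0.0428
```

```bash
python3 -c "
from h import *
st()
px,W,s=snap('wrist'); cv2.imwrite('pics/w12.png',px[:,:,::-1]); tops(W,.096,.112); tops(W,.072,.088,150)
px,W,s=snap('scene'); crop(px,190,150,170,120,4.5,'pics/s12.png')
"
```

```text
yaw -66.04 pos [0.607  0.1164 0.1341] F [-0.4  0.  -0.3] T [ 0.01 -0.02  0.03] q6 2.72 w 0.0428 tilt [-0.003 -0.003]
[156   0 125  96 928] z 0.1084 [array([689.7,  48.3]), array([78.2, 38. ]), np.float64(48.9)] st [70.2 20. ]
[ 301  169   29   91 1735] z 0.1044 [array([609.7, 111.8]), array([18.3, 62.3]), np.float64(24.8)] st [ 0.2 94.2]
[   0    7   70  253 5512] z 0.0808 [array([810.9, 161.7]), array([ 38., 183.]), np.float64(7.2)] st [206.4 114.9]
[ 283   26   45   43 1337] z 0.0798 [array([659.4,  16.3]), array([26.3, 18.6]), np.float64(8.4)] st [35.8 -7.3]
[ 338   44   46   41 1275] z 0.0798 [array([622.6,  10.8]), array([26.3, 18.3]), np.float64(9.2)] st [-1.5 -7.6]
[ 380   58   48   39 1273] z 0.0796 [array([592.3,   6.2]), array([26.7, 18.5]), np.float64(7.1)] st [-32.2  -7.8]
[ 275   63   44   39 1177] z 0.08 [array([656.1,  38.2]), array([26.4, 18. ]), np.float64(8.6)] st [35.6 14.8]
[ 329   79   44   38 1126] z 0.0799 [array([619.4,  32.5]), array([26.2, 18.2]), np.float64(8.8)] st [-1.6 14.3]
[ 371   93   45   36 1126] z 0.0798 [array([589.2,  27.8]), array([26.1, 18.3]), np.float64(8.8)] st [-32.2  14.1]
[282 173  25  69 923] z 0.0734 [array([623.6, 121.5]), array([19. , 54.7]), np.float64(23.4)] st [ 15.3 101.9]
[324 179  27  69 940] z 0.0734 [array([591.5, 112.5]), array([19.6, 55.4]), np.float64(24.4)] st [-17.8  97.6]
```

View pics/w12.png

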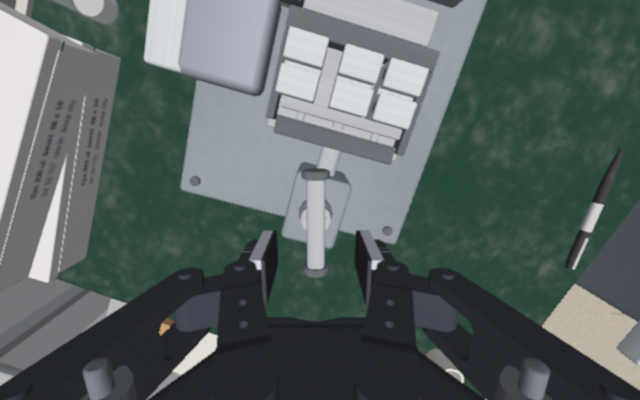

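View pics/s12.png

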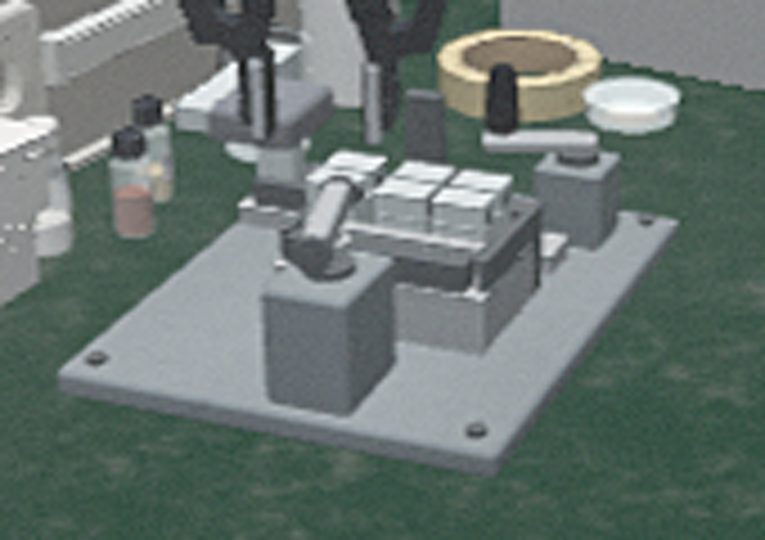

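>>> carry_out(rows="0 0 -0.14 0 0 0 0; 0 0 -0.28 0 0 0 0; 0 0 -0.42 0 0 0 0; 0 0 -0.56 0 0 0 0; 0 0 -0.7 0 0 0 0")

```text
clock: 23.5
position: [0.6084, 0.1164, 0.1361]
ee_rot: [0.975, -0.222, 0.002, 0.001]
ft_force: [0.2, 0.8, -0.3]
grip_width: 0.0424
```

>>> carry_out(rows="0 0 -0.14 0 0 0 0; 0 0 -0.28 0 0 0 0; 0 0 -0.42 0 0 0 0; 0 0 -0.56 0 0 0 0; 0 0 -0.7 0 0 0 0")

```text
clock: 24.0
position: [0.6081, 0.1164, 0.1353]
ee_rot: [0.992, 0.129, 0.001, 0.002]
ft_force: [-0.8, -0.2, -0.4]
grip_width: 0.0427
```

>>> carry_out(rows="0 0 -0.14 0 0 0 0; 0 0 -0.28 0 0 0 0; 0 0 -0.42 0 0 0 0; 0 0 -0.56 0 0 0 0; 0 0 -0.7 0 0 0 0")

```text
clock: 24.5
position: [0.6078, 0.1163, 0.1344]
ee_rot: [0.886, 0.464, 0.0, 0.002]
ft_force: [-0.3, -0.3, -0.6]
grip_width: 0.0429
```

>>> carry_out(rows="0 0 -0.14 0 0 0 0; 0 0 -0.28 0 0 0 0; 0 0 -0.42 0 0 0 0; 0 0 -0.56 0 0 0 0; 0 0 -0.7 0 0 0 0")

```text
clock: 25.0
position: [0.6075, 0.1163, 0.1336]
ee_rot: [0.671, 0.742, -0.001, 0.001]
ft_force: [0.1, -0.7, 0.7]
grip_width: 0.0424
```

```bash
python3 -c "
from h import *
st()
goto([.6073,.1170,.094],np.radians(114.2))
"
```

```text
yaw 95.75 pos [0.6075 0.1163 0.1336] F [ 0.1 -0.7  0.7] T [0.01 0.02 0.05] q6 -0.10 w 0.0424 tilt [ 0.001 -0.003]
row: -0.000 0.003 -0.322 0.027 -0.006 1.319 | dist mm 40 deg 18
```

>>> carry_out(rows="0 0 -0.14 0.02 0 0 0; 0 0 -0.28 0.02 0 0.2 0; 0 0.002 -0.322 0.02 0 0.7 0.2; 0 0.002 -0.322 0.02 0 1.2 0.4; 0 0.002 -0.322 0.02 0 1.3 0.5")

```text
clock: 25.5
position: [0.6064, 0.1168, 0.0923]
ee_rot: [0.543, 0.84, -0.001, -0.001]
ft_force: [0.1, 0.4, -1.0]
grip_width: 0.0213
```

>>> carry_out(rows="0 0 0 0 0 0 0.6; 0 0 0 0 0 0 0.7; 0 0 0 0 0 0 1; 0 0 0 0 0 0 1; 0 0 0 0 0 0 1")

```text
clock: 26.0
position: [0.607, 0.1169, 0.0927]
ee_rot: [0.543, 0.84, -0.001, -0.001]
ft_force: [4.5, 3.6, -2.1]
grip_width: 0.0102
```

```bash
python3 -c "
from h import *
st()
"
```

```text
yaw 114.19 pos [0.607  0.1169 0.0927] F [ 4.5  3.6 -2.1] T [ 0.38 -0.62 -0.12] q6 -0.42 w 0.0102 tilt [-0.002 -0.001]
```

>>> carry_out(rows="0 0 0.12 0 0 0 1; 0 0 0.24 0 0 0 1; 0 0 0.36 0 0 0 1; 0 0 0.48 0 0 0 1; 0 0 0.6 0 0 0 1")

```text
clock: 26.5
position: [0.6071, 0.117, 0.0927]
ee_rot: [0.768, 0.64, -0.001, -0.0]
ft_force: [3.3, 1.8, -3.9]
grip_width: 0.0102
```

```bash
python3 -c "
from h import *
st()
"
```

```text
yaw 79.57 pos [0.6071 0.117  0.0927] F [ 3.3  1.8 -3.9] T [ 0.37 -0.59  0.22] q6 0.18 w 0.0102 tilt [-0.002 -0.001]
```

>>> carry_out(rows="0 0 0.12 0 0 0 1; 0 0 0.24 0 0 0 1; 0 0 0.36 0 0 0 1; 0 0 0.48 0 0 0 1; 0 0 0.6 0 0 0 1")

```text
clock: 27.0
position: [0.6072, 0.117, 0.0927]
ee_rot: [0.924, 0.382, -0.001, 0.0]
ft_force: [3.7, 1.3, -4.1]
grip_width: 0.0102
```

```bash
python3 -c "
from h import *
st()
"
```

```text
yaw 44.94 pos [0.6072 0.117  0.0927] F [ 3.7  1.3 -4.1] T [ 0.24 -0.56  0.21] q6 0.79 w 0.0102 tilt [-0.001 -0.001]
```

>>> carry_out(rows="0 0 0.12 0 0 0 1; 0 0 0.24 0 0 0 1; 0 0 0.36 0 0 0 1; 0 0 0.48 0 0 0 1; 0 0 0.6 0 0 0 1")

```text
clock: 27.5
position: [0.6073, 0.1169, 0.0927]
ee_rot: [0.996, 0.09, -0.001, 0.0]
ft_force: [2.4, 0.8, -3.7]
grip_width: 0.0101
```

```bash
python3 -c "
from h import *
st()
"
```

```text
yaw 10.31 pos [0.6073 0.1169 0.0927] F [ 2.4  0.8 -3.7] T [ 0.2  -0.54  0.25] q6 1.39 w 0.0101 tilt [-0.001 -0.001]
```

>>> carry_out(rows="0 0 0.1 0 0 0 1; 0 0 0.2 0 0 0 1; 0 0 0.3 0 0 0 1; 0 0 0.4 0 0 0 1; 0 0 0.5 0 0 0 1")

```text
clock: 28.0
position: [0.6073, 0.1167, 0.0927]
ee_rot: [0.987, -0.161, -0.0, 0.001]
ft_force: [3.1, 1.6, -3.6]
grip_width: 0.0105
```

```bash
python3 -c "
from h import *
st()
"
```

```text
yaw -18.54 pos [0.6073 0.1167 0.0927] F [ 3.1  1.6 -3.6] T [ 0.18 -0.43  0.24] q6 1.89 w 0.0105 tilt [-0.001 -0.001]
```

>>> carry_out(rows="0 0 0.1 0 0 0 1; 0 0 0.2 0 0 0 1; 0 0 0.3 0 0 0 1; 0 0 0.4 0 0 0 1; 0 0 0.5 0 0 0 1")

```text
clock: 28.5
position: [0.6073, 0.1166, 0.0927]
ee_rot: [0.916, -0.402, -0.0, 0.001]
ft_force: [1.6, 1.2, -3.4]
grip_width: 0.0102
```

```bash
python3 -c "
from h import *
st()
px,W,s=snap('wrist'); cv2.imwrite('pics/w13.png',px[:,:,::-1]); tops(W,.072,.088,150)
px,W,s=snap('scene'); crop(px,190,150,170,120,4.5,'pics/s13.png')
"
```

```text
yaw -47.38 pos [0.6073 0.1166 0.0927] F [ 1.6  1.2 -3.4] T [ 0.19 -0.54  0.31] q6 2.40 w 0.0102 tilt [-0.001 -0.002]
[ 348    0   63   62 2280] z 0.0797 [array([659.8,  13.4]), array([26.1, 18.8]), np.float64(8.5)] st [ 35.7 -10.3]
[ 324   36   60   61 2004] z 0.0799 [array([656.5,  35. ]), array([26. , 18.5]), np.float64(8.8)] st [35.5 11.5]
[ 403   42   65   61 2149] z 0.0795 [array([623. ,   7.9]), array([26.6, 18.6]), np.float64(8.7)] st [ -1.5 -10.5]
[ 447   79   64   56 2046] z 0.0793 [array([592.8,   3.2]), array([26.8, 18.5]), np.float64(9.3)] st [-32.  -10.8]
[ 379   81   61   56 1867] z 0.0797 [array([619.6,  29.5]), array([26.7, 18.3]), np.float64(9.3)] st [-1.8 11.3]
[ 422  115   60   53 1799] z 0.0794 [array([589.6,  24.9]), array([26.4, 18.4]), np.float64(8.5)] st [-32.2  11.1]
[ 327  192   39   47 1024] z 0.0733 [array([603.5, 100.2]), array([27.9, 21.5]), np.float64(7.9)] st [-7.7 83.7]
[267 195  37  58 702] z 0.0734 [array([621.7, 125.6]), array([12. , 41.3]), np.float64(8.5)] st [ 14.  106.1]
```

View pics/w13.png

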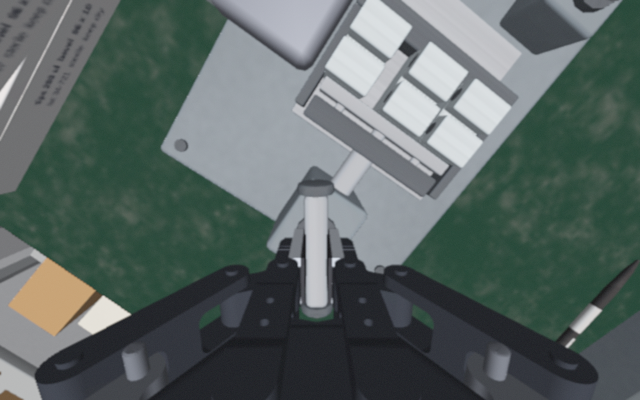

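```bash
python3 -c "
from h import *
px,W,s=snap('wrist'); crop(px,280,20,190,190,4,'pics/w13c.png')
# rectify at z=.062 in station coords 0.25mm/px: x -55..55, y -25..60
xs=np.arange(55,-55,-.2); ys=np.arange(60,-25,-.2)
P=np.array([[proj(s,S(x,y,62)) for y in ys] for x in xs]).astype(np.float32)
im=cv2.remap(px,P[...,0],P[...,1],cv2.INTER_CUBIC)
for y in range(-20,61,10):
    cv2.line(im,(int((60-y)/.2),0),(int((60-y)/.2),12),(255,0,0),1)
cv2.imwrite('pics/rect13.png',im[:,:,::-1])
g=im.mean(2)
for x in (15,-16):
  i=int((55-x)/.2); print(x,[(float(ys[j].round(1)),int(g[i-8:i+8,j].mean())) for j in range(0,260,5)])
"
```

```text
15 [(60.0, 163), (59.0, 163), (58.0, 163), (57.0, 162), (56.0, 163), (55.0, 163), (54.0, 164), (53.0, 164), (52.0, 164), (51.0, 164), (50.0, 164), (49.0, 163), (48.0, 165), (47.0, 191), (46.0, 164), (45.0, 108), (44.0, 114), (43.0, 116), (42.0, 115), (41.0, 115), (40.0, 116), (39.0, 115), (38.0, 114), (37.0, 115), (36.0, 114), (35.0, 113), (34.0, 112), (33.0, 109), (32.0, 163), (31.0, 198), (30.0, 185), (29.0, 105), (28.0, 150), (27.0, 189), (26.0, 192), (25.0, 192), (24.0, 193), (23.0, 194), (22.0, 195), (21.0, 194), (20.0, 187), (19.0, 194), (18.0, 195), (17.0, 198), (16.0, 197), (15.0, 195), (14.0, 195), (13.0, 198), (12.0, 197), (11.0, 198), (10.0, 197), (9.0, 194)]
-16 [(60.0, 160), (59.0, 160), (58.0, 160), (57.0, 159), (56.0, 159), (55.0, 159), (54.0, 160), (53.0, 160), (52.0, 160), (51.0, 161), (50.0, 161), (49.0, 160), (48.0, 158), (47.0, 186), (46.0, 174), (45.0, 109), (44.0, 114), (43.0, 117), (42.0, 116), (41.0, 115), (40.0, 116), (39.0, 116), (38.0, 116), (37.0, 115), (36.0, 115), (35.0, 114), (34.0, 114), (33.0, 110), (32.0, 143), (31.0, 193), (30.0, 191), (29.0, 126), (28.0, 129), (27.0, 185), (26.0, 191), (25.0, 191), (24.0, 192), (23.0, 193), (22.0, 193), (21.0, 194), (20.0, 155), (19.0, 115), (18.0, 108), (17.0, 158), (16.0, 213), (15.0, 219), (14.0, 220), (13.0, 219), (12.0, 220), (11.0, 219), (10.0, 217), (9.0, 221)]
```

View pics/rect13.png

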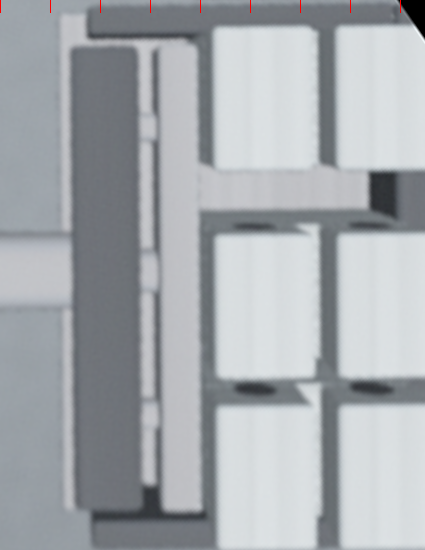

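View pics/w13c.png

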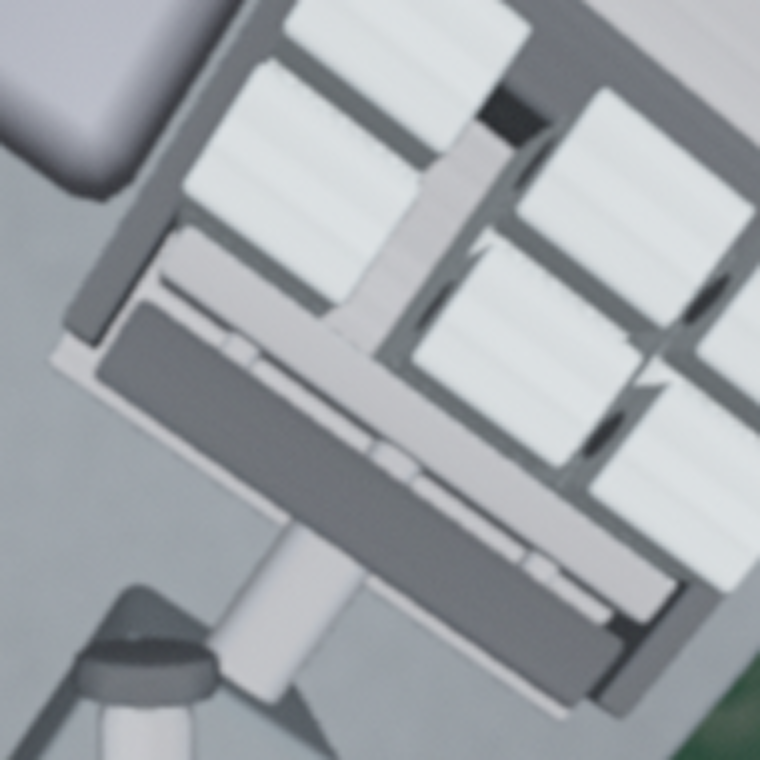

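>>> carry_out(rows="0 0 0.07 0 0 0 1; 0 0 0.14 0 0 0 1; 0 0 0.2 0 0 0 1; 0 0 0.2 0 0 0 1; 0 0 0.2 0 0 0 1")

```text
clock: 29.15
position: [0.6073, 0.1166, 0.0927]
ee_rot: [0.873, -0.488, -0.0, 0.001]
ft_force: [1.4, 0.0, -2.9]
grip_width: 0.0101
```

```bash
python3 -c "
from h import *
st()
px,W,s=snap('wrist')
xs=np.arange(55,-55,-.2); ys=np.arange(60,-25,-.2)
P=np.array([[proj(s,S(x,y,62)) for y in ys] for x in xs]).astype(np.float32)
g=cv2.remap(px,P[...,0],P[...,1],cv2.INTER_CUBIC).mean(2)
for x in (15,-16):
  i=int((55-x)/.2); print(x,[(float(ys[j].round(1)),int(g[i-8:i+8,j].mean())) for j in range(125,215,3)])
"
```

```text
yaw -58.37 pos [0.6073 0.1166 0.0927] F [ 1.4  0.  -2.9] T [ 0.17 -0.41  0.1 ] q6 2.59 w 0.0101 tilt [-0.001 -0.001]
15 [(35.0, 113), (34.4, 113), (33.8, 112), (33.2, 110), (32.6, 108), (32.0, 131), (31.4, 176), (30.8, 197), (30.2, 198), (29.6, 190), (29.0, 151), (28.4, 122), (27.8, 161), (27.2, 187), (26.6, 191), (26.0, 191), (25.4, 192), (24.8, 193), (24.2, 193), (23.6, 194), (23.0, 194), (22.4, 194), (21.8, 195), (21.2, 195), (20.6, 190), (20.0, 188), (19.4, 194), (18.8, 194), (18.2, 195), (17.6, 195)]
-16 [(35.0, 114), (34.4, 114), (33.8, 114), (33.2, 112), (32.6, 109), (32.0, 119), (31.4, 156), (30.8, 188), (30.2, 196), (29.6, 193), (29.0, 169), (28.4, 124), (27.8, 139), (27.2, 178), (26.6, 189), (26.0, 190), (25.4, 191), (24.8, 192), (24.2, 192), (23.6, 192), (23.0, 192), (22.4, 193), (21.8, 194), (21.2, 194), (20.6, 191), (20.0, 166), (19.4, 132), (18.8, 115), (18.2, 121), (17.6, 166)]
```

>>> carry_out(rows="0 0 0 0 0 0 0.6; 0 0 0 0 0 0 0.4; 0 0 0 0 0 0 0.2; 0 0 0 0 0 -0.8 0.2; 0 0 0 0 0 -2 0.2")

```text
clock: 29.7
position: [0.6063, 0.1166, 0.1517]
ee_rot: [0.873, -0.488, -0.002, 0.002]
ft_force: [-0.0, 0.2, 0.7]
grip_width: 0.0345
```

```bash
python3 -c "
from h import *
st()
px,W,s=snap('wrist'); cv2.imwrite('pics/w14.png',px[:,:,::-1]); tops(W,.072,.088,250)
print(S(42,-110,72)); goto(np.append(S(42,-110,0)[:2],.17),np.radians(8.2))
"
```

```text
yaw -58.39 pos [0.6063 0.1166 0.1517] F [-0.   0.2  0.7] T [ 0.02 -0.05 -0.04] q6 2.59 w 0.0345 tilt [-0.006 -0.002]
[   0    0  105  242 5000] z 0.0807 [array([816. , 180.6]), array([210.2,  13.5]), np.float64(85.4)] st [214.1 132.9]
[ 307   27   43   43 1122] z 0.0798 [array([660. ,  13.3]), array([26.2, 18.3]), np.float64(8.9)] st [ 35.8 -10.5]
[ 354   51   44   40 1075] z 0.0797 [array([623.3,   7.7]), array([26.2, 18.6]), np.float64(8.9)] st [ -1.3 -10.7]
[ 296   59   42   40 1002] z 0.0799 [array([656.6,  35. ]), array([26.1, 18.2]), np.float64(8.7)] st [35.6 11.5]
[ 391   69   45   39 1061] z 0.0795 [array([593. ,   3.1]), array([26.5, 18.4]), np.float64(8.6)] st [-31.9 -11. ]
[342  82  42  37 960] z 0.0799 [array([619.9,  29.4]), array([26.4, 18.1]), np.float64(8.6)] st [-1.5 11.2]
[378  99  43  37 946] z 0.0797 [array([589.6,  24.7]), array([26.4, 18.3]), np.float64(9.2)] st [-32.2  10.9]
[280 171  26  62 786] z 0.0735 [array([623.7, 125.4]), array([21.3, 52.9]), np.float64(30.4)] st [ 15.9 105.7]
[323 175  26  65 794] z 0.0734 [array([591.2, 111.4]), array([20.8, 55.9]), np.float64(30.6)] st [-18.2  96.5]
[ 0.68025978 -0.08438497  0.072     ]
row: -0.001 -0.007 -1.162 6.955 1.493 -0.321 | dist mm 214 deg 67
```

View pics/w14.png

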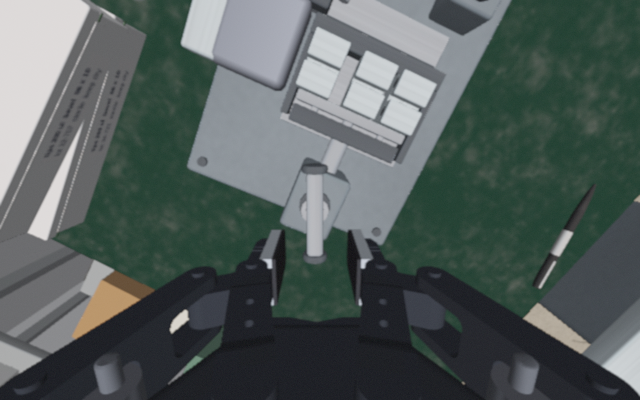

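>>> carry_out(rows="0 0 -0.14 1.4 0.3 -0.3 0.2; 0 0 -0.28 2.8 0.6 -0.5 0.2; 0 0 -0.42 4.2 0.9 -0.5 0.2; 0 0 -0.56 5.6 1.2 -0.5 0.2; 0 0 -0.7 6.95 1.49 -0.4 0.2")

```text
clock: 30.25
position: [0.6807, -0.0861, 0.173]
ee_rot: [0.988, -0.156, 0.004, 0.0]
ft_force: [-0.5, 0.2, 0.1]
grip_width: 0.0341
```

```bash
python3 -c "
from h import *
goto(np.append(S(42,-110,0)[:2],.15),np.radians(8.2))
"
```

```text
row: 0.001 -0.008 -0.456 -0.039 -0.049 0.766 | dist mm 23 deg 26
```

>>> carry_out(rows="0 0 -0.14 0 0 0.2 0.2; 0 0 -0.28 -0.02 -0.03 0.4 0.2; 0 0 -0.42 -0.04 -0.05 0.6 0.2; 0 -0.008 -0.456 -0.04 -0.05 0.76 0.2; 0 -0.008 -0.456 -0.04 -0.05 0.76 0.2")

```text
clock: 30.75
position: [0.68, -0.0843, 0.1495]
ee_rot: [0.997, 0.072, -0.001, 0.0]
ft_force: [-0.1, 0.4, 0.1]
grip_width: 0.0342
```

```bash
python3 -c "
from h import *
st()
px,W,s=snap('wrist'); cv2.imwrite('pics/w15.png',px[:,:,::-1]); tops(W,.072,.088,150); tops(W,.05,.07,100)
goto(np.append(S(42,-109,0)[:2],.068),np.radians(8.2))
"
```

```text
yaw 8.22 pos [ 0.68   -0.0843  0.1495] F [-0.1  0.4  0.1] T [0.04 0.02 0.01] q6 1.13 w 0.0342 tilt [-0.002 -0.001]
[ 511    0   54   81 1388] z 0.0802 [array([ 817.5, -216.8]), array([58.3, 21.4]), np.float64(37.7)] st [ 159.  -260.6]
[310 193  12  27 310] z 0.0783 [array([680.8, -83.3]), array([21.6,  9. ]), np.float64(8.6)] st [  42.7 -109. ]
[ 154  198   56   33 1353] z 0.0793 [array([658.4,  24. ]), array([26.3, 40.6]), np.float64(8.9)] st [35.8  0.4]
[614 208  26  52 677] z 0.0775 [array([ 693. , -348.9]), array([47.3,  4.2]), np.float64(0.4)] st [  16.9 -373.6]
[ 38 230  69  30 964] z 0.0739 [array([615.8, 117.8]), array([27.1, 54.5]), np.float64(7.3)] st [ 7.1 99.3]
[160 239  53  21 983] z 0.0786 [array([625.5,  19. ]), array([18.5, 40.6]), np.float64(9.3)] st [2.6 0.2]
[ 75   0  58  13 350] z 0.0574 [array([806.4,  97. ]), array([ 8.8, 42.4]), np.float64(8.4)] st [192.8  51.5]
[215   0  27  28 603] z 0.0574 [array([814. ,   2.6]), array([16.4, 17.9]), np.float64(9.1)] st [186.8 -43. ]
[277   0  20   9 121] z 0.0551 [array([827.8, -39.9]), array([ 4.3, 14.5]), np.float64(7.7)] st [194.4 -87.1]
[ 364    0   83   71 1572] z 0.0626 [array([ 818.9, -128.6]), array([55.6, 52.2]), np.float64(88.7)] st [ 172.9 -173.5]
[ 492    0   56   85 1391] z 0.0604 [array([ 820.3, -218.4]), array([61.5, 27.6]), np.float64(33.2)] st [ 161.5 -262.6]
[260 113   7  28 117] z 0.0605 [array([736.4, -32.4]), array([21. ,  1.2]), np.float64(8.8)] st [105.  -66.5]
[ 587  137   53  123 2484] z 0.0591 [array([ 716. , -349.1]), array([  5.5, 115.4]), np.float64(89.8)] st [  39.6 -377.1]
[  41  185  197   75 4761] z 0.0606 [array([634.9,  66.1]), array([ 71.9, 161.1]), np.float64(8.7)] st [18.5 45.4]
row: 0.001 0.001 -0.001 0.005 -0.035 2.734 | dist mm 82 deg 0
```

View pics/w15.png

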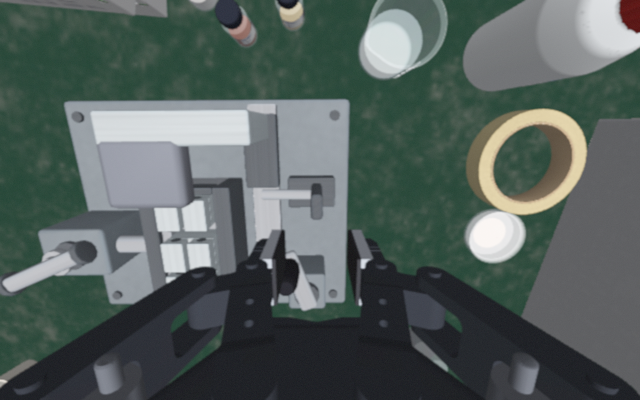

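>>> carry_out(rows="0 0 0 0.01 -0.03 0.8 0.2; 0 0 0 0.01 -0.03 1.6 0.2; 0 0 0 0.01 -0.03 2.3 0.3; 0 0 0 0.01 -0.03 2.65 0.4; 0 0 0 0.01 -0.03 2.73 0.4")

```text
clock: 31.3
position: [0.68, -0.0835, 0.0673]
ee_rot: [0.997, 0.071, -0.001, 0.0]
ft_force: [-0.3, -0.1, -0.6]
grip_width: 0.0254
```

>>> carry_out(rows="0 0 0 0 0 0 0.5; 0 0 0 0 0 0 0.7; 0 0 0 0 0 0 1; 0 0 0 0 0 0 1; 0 0 0 0 0 0 1")

```text
clock: 31.8
position: [0.6807, -0.0844, 0.0688]
ee_rot: [0.998, 0.071, 0.0, 0.001]
ft_force: [0.4, -5.7, 5.1]
grip_width: 0.0079
```

```bash
python3 -c "
from h import *
st()"
```

```text
yaw 8.10 pos [ 0.6807 -0.0844  0.0688] F [ 0.4 -5.7  5.1] T [-0.88  0.11  0.18] q6 1.14 w 0.0079 tilt [ 0.001 -0.003]
```

>>> carry_out(rows="0 0 0 0 0.15 0 1; 0 0 0 0 0.3 0 1; 0 0 0 0 0.45 0 1; 0 0 0 0 0.6 0 1; 0 0 0 0 0.73 0 1")

```text
clock: 32.3
position: [0.6839, -0.1064, 0.0688]
ee_rot: [0.998, 0.071, 0.0, 0.001]
ft_force: [0.3, 2.9, 0.2]
grip_width: 0.0077
```

```bash
python3 -c "
from h import *
st()"
```

```text
yaw 8.09 pos [ 0.6839 -0.1064  0.0688] F [0.3 2.9 0.2] T [0.71 0.01 0.16] q6 1.11 w 0.0077 tilt [ 0.001 -0.003]
```

>>> carry_out(rows="0 0 0 0 0 0 0.6; 0 0 0 0 0 0 0.4; 0 0 0 0 0 0 0.3; 0 0 0 0 0 -1 0.2; 0 0 0 0 0 -3 0.2")

```text
clock: 32.8
position: [0.6824, -0.1058, 0.1463]
ee_rot: [0.998, 0.07, -0.003, -0.0]
ft_force: [1.2, 0.4, -0.4]
grip_width: 0.0344
```

```bash
python3 -c "
from h import *
st()
px,W,s=snap('wrist'); cv2.imwrite('pics/w16.png',px[:,:,::-1]); tops(W,.072,.088,150)
print(S(-12.4,-86.3,0))
goto(np.append(S(-12.2,-85.8,0)[:2],.16),np.radians(98.2))
"
```

```text
yaw 8.08 pos [ 0.6824 -0.1058  0.1463] F [ 1.2  0.4 -0.4] T [-0.03  0.03  0.01] q6 1.11 w 0.0344 tilt [-0.006 -0.   ]
[ 484    0   58   78 1236] z 0.0802 [array([ 815.5, -218.6]), array([58.2, 21. ]), np.float64(44.3)] st [ 156.8 -262.1]
[222 110  10  32 207] z 0.0803 [array([736.4, -32.1]), array([21.7,  1.9]), np.float64(9.4)] st [105.  -66.3]
[ 594  161   46   99 1793] z 0.0791 [array([ 712.3, -349.1]), array([ 4.8, 84.7]), np.float64(89.5)] st [  36.  -376.6]
[310 192  13  28 331] z 0.0782 [array([ 684.2, -105.1]), array([21.8,  9.6]), np.float64(8.4)] st [  43.  -131.1]
[ 124  198   59   34 1472] z 0.0792 [array([658.2,  23.9]), array([26.7, 40.9]), np.float64(8.4)] st [35.6  0.4]
[  9 231  70  29 992] z 0.0738 [array([616.7, 115.7]), array([25.8, 59.2]), np.float64(5.6)] st [ 7.6 97.1]
[132 240  55  20 975] z 0.0786 [array([626.2,  18.9]), array([17.3, 40.9]), np.float64(8.0)] st [ 3.2 -0.1]
[ 0.62303565 -0.06868629  0.        ]
row: 0.014 -0.002 -1.573 -1.890 -1.573 -0.082 | dist mm 74 deg 90
```

View pics/w16.png

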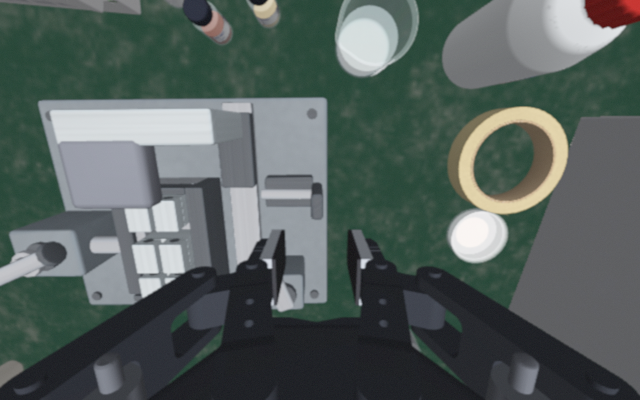

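>>> carry_out(rows="0 0 -0.14 -0.4 -0.3 -0.5 0; 0 0 -0.28 -0.8 -0.6 -0.5 0; 0 0 -0.42 -1.2 -1 -0.5 0; 0 0 -0.56 -1.6 -1.3 -0.5 0; 0 0 -0.7 -1.89 -1.57 -0.5 0")

```text
clock: 33.35
position: [0.6223, -0.0679, 0.1728]
ee_rot: [0.912, 0.411, 0.004, 0.006]
ft_force: [0.3, -0.6, -0.2]
grip_width: 0.0423
```

>>> carry_out(rows="0 0 -0.14 0 0 0 0; 0 0 -0.28 0 0 0 0; 0 0 -0.42 0 0 0 0; 0 0 -0.56 0 0 0 0; 0 0 -0.7 0 0 0 0")

```text
clock: 33.85
position: [0.6224, -0.068, 0.1729]
ee_rot: [0.713, 0.701, 0.002, 0.007]
ft_force: [-0.8, 0.7, 0.4]
grip_width: 0.043
```

```bash
python3 -c "
from h import *
st()
goto(np.append(S(-12.2,-85.8,0)[:2],.14),np.radians(98.2))
"
```

```text
yaw 88.97 pos [ 0.6224 -0.068   0.1729] F [-0.8  0.7  0.4] T [ 0.    0.03 -0.04] q6 -0.28 w 0.0430 tilt [ 0.012 -0.007]
row: 0.012 0.008 -0.161 0.003 0.011 1.096 | dist mm 33 deg 9
```

>>> carry_out(rows="0.006 0.004 -0.1 0 0.01 0.3 0; 0.012 0.008 -0.161 0 0.01 0.8 0; 0.012 0.008 -0.161 0 0.01 1.09 0; 0.012 0.008 -0.161 0 0.01 1.09 0; 0.012 0.008 -0.161 0 0.01 1.09 0")

```text
clock: 34.35
position: [0.6233, -0.0683, 0.1405]
ee_rot: [0.655, 0.755, -0.0, 0.0]
ft_force: [-0.1, -0.8, 0.8]
grip_width: 0.0424
```

```bash
python3 -c "
from h import *
st()
px,W,s=snap('wrist'); cv2.imwrite('pics/w17.png',px[:,:,::-1]); tops(W,.096,.113,100,300)
goto(np.append(S(-12.2,-85.8,0)[:2],.085),np.radians(98.2))
"
```

```text
yaw 98.12 pos [ 0.6233 -0.0683  0.1405] F [-0.1 -0.8  0.8] T [-0.02  0.03 -0.02] q6 -0.44 w 0.0424 tilt [ 0. -0.]
[ 416   27  102  173 2956] z 0.1089 [array([703.3,  11. ]), array([ 52.6, 108.7]), np.float64(22.1)] st [ 78.4 -18.9]
[509  28  27  23 159] z 0.1125 [array([719.9,  58.8]), array([14.3, 11.4]), np.float64(18.0)] st [101.7  26. ]
[523  30  24  33 129] z 0.1125 [array([730.4,  55.2]), array([19.1,  7.9]), np.float64(69.1)] st [111.6  21. ]
[498 134  26  28 145] z 0.1126 [array([ 7.352e+02, -1.000e-01]), array([12.3, 17.8]), np.float64(68.0)] st [108.4 -34.4]
[303 208  24  27 520] z 0.1063 [array([622.6, -67.2]), array([16.2, 15.3]), np.float64(10.5)] st [-12.6 -84.8]
row: 0.001 0.001 -0.001 0.007 -0.008 1.861 | dist mm 56 deg 0
```

View pics/w17.png

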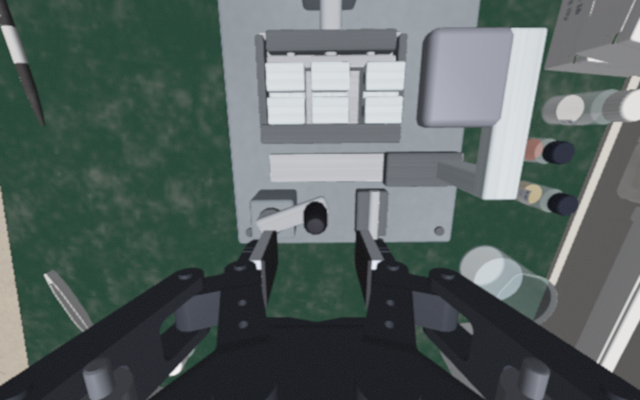

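>>> carry_out(rows="0 0 0 0.02 -0.01 0.6 0; 0 0 0 0.02 -0.01 1.2 0; 0 0 0 0.02 -0.01 1.6 0; 0 0 0 0.02 -0.01 1.83 0.1; 0 0 0 0.02 -0.01 1.85 0.2")

```text
clock: 34.9
position: [0.623, -0.0678, 0.085]
ee_rot: [0.655, 0.755, -0.0, 0.0]
ft_force: [0.1, -0.1, 0.4]
grip_width: 0.0344
```

>>> carry_out(rows="0 0 0 0 0 0 0.35; 0 0 0 0 0 0 0.5; 0 0 0 0 0 0 1; 0 0 0 0 0 0 1; 0 0 0 0 0 0 1")

```text
clock: 35.4
position: [0.623, -0.068, 0.0858]
ee_rot: [0.655, 0.755, -0.0, 0.001]
ft_force: [-3.0, -0.3, 6.2]
grip_width: 0.0161
```

```bash
cat >> h.py <<'E'
def crank(phi0,dphi,n=5,axis=(-50,-100),z=.0855,yaw=98.2,rad=40,extra=0):
    # phi: crank value; dir = .35-phi in station
    p0,r0,o=cur(); out=[]
    for i in range(1,n+1):
        a=.35-(phi0+dphi*i/n) 
        p=S(axis[0]+rad*np.cos(a),axis[1]+rad*np.sin(a),z*1000)
        d=r0.inv().apply(p-p0)/.03; rv=(r0.inv()*down(np.radians(yaw))).as_rotvec()
        out.append("%.3f %.3f %.3f %.2f %.2f %.2f 1"%(*rv,*d))
    print("; ".join(out))
def crankang(axis=(-50,-100)):
    p,r,o=cur(); c=p[:2]-S(*axis,0)[:2]; a=np.arctan2(c[1],c[0])-YAW
    print("crank ang mod2pi %.3f radius %.1f"%((.35-a)%(2*np.pi),1e3*np.hypot(*c)))
E
python3 -c "
from h import *
st(); crankang(); crank(0,1.2)
"
```

```text
yaw 98.12 pos [ 0.623  -0.068   0.0858] F [-3.  -0.3  6.2] T [-0.17  0.6  -0.02] q6 -0.44 w 0.0161 tilt [ 0.001 -0.001]
crank ang mod2pi 6.268 radius 40.3
0.001 0.001 -0.001 -0.33 0.07 0.01 1; 0.001 0.001 -0.001 -0.65 0.07 0.01 1; 0.001 0.001 -0.001 -0.96 -0.01 0.01 1; 0.001 0.001 -0.001 -1.24 -0.16 0.01 1; 0.001 0.001 -0.001 -1.48 -0.37 0.01 1
```

>>> carry_out(rows="0 0 0 -0.33 0.07 0 1; 0 0 0 -0.65 0.07 0 1; 0 0 0 -0.96 -0.01 0 1; 0 0 0 -1.24 -0.16 0 1; 0 0 0 -1.48 -0.37 0 1")

```text
clock: 35.9
position: [0.6175, -0.1137, 0.0858]
ee_rot: [0.655, 0.755, 0.0, -0.001]
ft_force: [-6.2, 7.5, 5.9]
grip_width: 0.0159
```

```bash
python3 -c "
from h import *
st(); crankang(); crank(1.2,1.5)
px,W,s=snap('wrist'); cv2.imwrite('pics/w18.png',px[:,:,::-1])
"
```

```text
yaw 98.10 pos [ 0.6175 -0.1137  0.0858] F [-6.2  7.5  5.9] T [ 1.3   1.05 -0.01] q6 -0.51 w 0.0159 tilt [-0.001  0.001]
crank ang mod2pi 1.213 radius 39.6
-0.001 -0.001 -0.002 -0.22 -0.31 0.01 1; -0.001 -0.001 -0.002 -0.32 -0.70 0.01 1; -0.001 -0.001 -0.002 -0.31 -1.09 0.01 1; -0.001 -0.001 -0.002 -0.18 -1.47 0.01 1; -0.001 -0.001 -0.002 0.05 -1.79 0.01 1
```

View pics/w18.png

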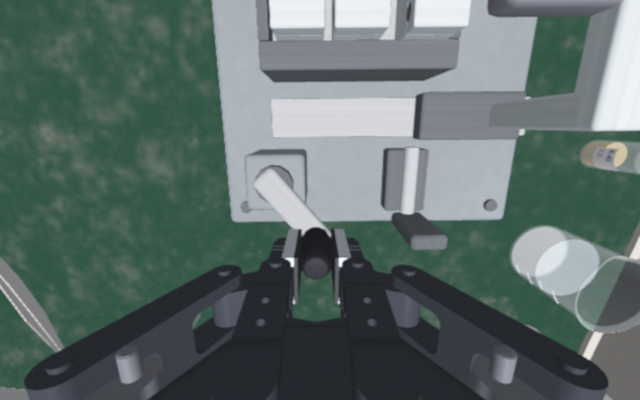

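>>> carry_out(rows="0 0 0 -0.22 -0.31 0 1; 0 0 0 -0.32 -0.7 0 1; 0 0 0 -0.31 -1.09 0 1; 0 0 0 -0.18 -1.47 0 1; 0 0 0 0.05 -1.79 0 1")

```text
clock: 36.45
position: [0.5644, -0.12, 0.086]
ee_rot: [0.656, 0.755, 0.002, 0.0]
ft_force: [10.8, 12.4, -3.4]
grip_width: 0.0158
```

```bash
python3 -c "
from h import *
st(); crankang(); crank(2.7,1.5)
"
```

```text
yaw 98.00 pos [ 0.5644 -0.12    0.086 ] F [10.8 12.4 -3.4] T [ 1.87 -1.86  0.02] q6 -0.56 w 0.0158 tilt [0.003 0.003]
crank ang mod2pi 2.689 radius 39.9
0.003 -0.003 -0.003 0.33 -0.25 0.02 1; 0.003 -0.003 -0.003 0.70 -0.39 0.02 1; 0.003 -0.003 -0.003 1.10 -0.40 0.02 1; 0.003 -0.003 -0.003 1.49 -0.30 0.02 1; 0.003 -0.003 -0.003 1.82 -0.09 0.02 1
```

```bash
python3 -c "
from h import *
crank(2.7,1.5,axis=(-49.8,-99.3),rad=39.6)
"
```

```text
0.003 -0.003 -0.003 0.36 -0.23 0.02 1; 0.003 -0.003 -0.003 0.73 -0.37 0.02 1; 0.003 -0.003 -0.003 1.12 -0.38 0.02 1; 0.003 -0.003 -0.003 1.50 -0.29 0.02 1; 0.003 -0.003 -0.003 1.84 -0.08 0.02 1
```

>>> carry_out(rows="0 0 0 0.36 -0.23 0.02 1; 0 -0.003 -0.003 0.73 -0.37 0.02 1; 0 -0.003 -0.003 1.12 -0.38 0.02 1; 0 -0.003 -0.003 1.5 -0.29 0.02 1; 0 -0.003 -0.003 1.84 -0.08 0.02 1")

```text
clock: 36.95
position: [0.5534, -0.0658, 0.0859]
ee_rot: [0.655, 0.755, 0.001, 0.0]
ft_force: [-3.4, -0.0, 6.0]
grip_width: 0.0158
```

```bash
python3 -c "
from h import *
st(); crankang((-49.8,-99.3)); crank(4.2,1.5,axis=(-49.8,-99.3),rad=39.8)
"
```

```text
yaw 98.13 pos [ 0.5534 -0.0658  0.0859] F [-3.4 -0.   6. ] T [-0.09  0.52  0.  ] q6 -0.47 w 0.0158 tilt [0.001 0.   ]
crank ang mod2pi 4.183 radius 40.4
0.001 0.000 -0.001 0.26 0.33 0.01 1; 0.001 0.000 -0.001 0.42 0.69 0.02 1; 0.001 0.000 -0.001 0.47 1.09 0.02 1; 0.001 0.000 -0.001 0.40 1.48 0.02 1; 0.001 0.000 -0.001 0.21 1.83 0.02 1
```

>>> carry_out(rows="0 0 0 0.26 0.33 0.01 1; 0 0 0 0.42 0.69 0.02 1; 0 0 0 0.47 1.09 0.02 1; 0 0 0 0.4 1.48 0.02 1; 0 0 0 0.21 1.83 0.02 1")

```text
clock: 37.45
position: [0.6077, -0.0521, 0.0859]
ee_rot: [0.655, 0.756, 0.001, 0.001]
ft_force: [-3.9, -2.9, 4.2]
grip_width: 0.0159
```

```bash
python3 -c "
from h import *
st(); crankang((-49.8,-99.3)); crank(5.7,1.5,axis=(-49.8,-99.3),rad=40)
px,W,s=snap('wrist'); cv2.imwrite('pics/w19.png',px[:,:,::-1])
px,W,s=snap('top'); crop(px,180,60,270,220,2.9,'pics/t19.png')
"
```

```text
yaw 98.15 pos [ 0.6077 -0.0521  0.0859] F [-3.9 -2.9  4.2] T [-0.54  0.85  0.02] q6 -0.42 w 0.0159 tilt [ 0.003 -0.   ]
crank ang mod2pi 5.724 radius 40.1
0.003 0.001 -0.001 -0.27 0.25 0.02 1; 0.003 0.001 -0.001 -0.62 0.44 0.02 1; 0.003 0.001 -0.001 -1.01 0.51 0.02 1; 0.003 0.001 -0.001 -1.41 0.47 0.02 1; 0.003 0.001 -0.001 -1.77 0.31 0.02 1
```

View pics/w19.png

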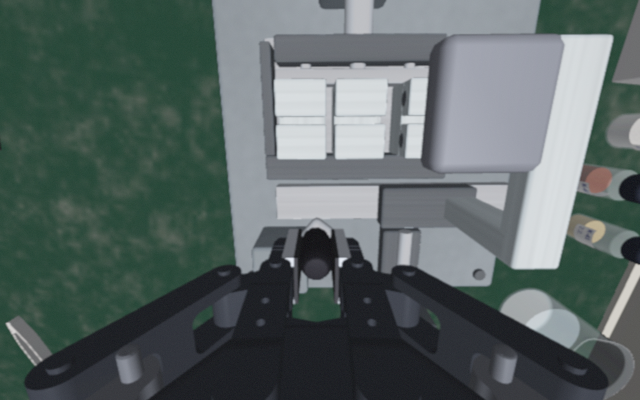

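>>> carry_out(rows="0.002 0 0 -0.27 0.25 0.02 1; 0.002 0 0 -0.62 0.44 0.02 1; 0.002 0 0 -1.01 0.51 0.02 1; 0.002 0 0 -1.41 0.47 0.02 1; 0.002 0 0 -1.77 0.31 0.02 1")

```text
clock: 38.05
position: [0.624, -0.1041, 0.0857]
ee_rot: [0.655, 0.755, 0.0, -0.0]
ft_force: [-10.9, 7.9, 10.3]
grip_width: 0.0157
```

```bash
python3 -c "
from h import *
st(); crankang((-49.8,-99.3)); crank(7.2,1.5,axis=(-49.8,-99.3),rad=39.8)
"
```

```text
yaw 98.09 pos [ 0.624  -0.1041  0.0857] F [-10.9   7.9  10.3] T [ 1.27  1.98 -0.05] q6 -0.49 w 0.0157 tilt [-0.     0.001]
crank ang mod2pi 0.937 radius 40.0
-0.000 -0.001 -0.002 -0.27 -0.25 0.01 1; -0.000 -0.001 -0.002 -0.48 -0.59 0.01 1; -0.000 -0.001 -0.002 -0.58 -0.97 0.01 1; -0.000 -0.001 -0.002 -0.56 -1.37 0.01 1; -0.000 -0.001 -0.002 -0.43 -1.74 0.01 1
```

```bash
python3 -c "
from h import *
crank(7.2,1.5,axis=(-50.2,-99.3),rad=39.5)
"
```

```text
-0.000 -0.001 -0.002 -0.27 -0.27 0.01 1; -0.000 -0.001 -0.002 -0.47 -0.61 0.01 1; -0.000 -0.001 -0.002 -0.57 -0.99 0.01 1; -0.000 -0.001 -0.002 -0.56 -1.38 0.01 1; -0.000 -0.001 -0.002 -0.42 -1.75 0.01 1
```

>>> carry_out(rows="0 0 0 -0.27 -0.27 0 1; 0 0 0 -0.47 -0.61 0 1; 0 0 0 -0.57 -0.99 0 1; 0 0 0 -0.56 -1.38 0 1; 0 0 0 -0.42 -1.75 0 1")

```text
clock: 38.55
position: [0.5737, -0.1245, 0.086]
ee_rot: [0.656, 0.755, 0.001, 0.001]
ft_force: [4.7, 3.8, 1.0]
grip_width: 0.0161
```

```bash
python3 -c "
from h import *
st(); crankang((-50.2,-99.3)); crank(8.7,1.5,axis=(-50.2,-99.3),rad=39.6)
"
```

```text
yaw 98.04 pos [ 0.5737 -0.1245  0.086 ] F [4.7 3.8 1. ] T [ 0.8  -0.79 -0.05] q6 -0.56 w 0.0161 tilt [0.002 0.001]
crank ang mod2pi 2.415 radius 40.0
0.002 -0.000 -0.003 0.25 -0.31 0.01 1; 0.002 -0.000 -0.003 0.57 -0.54 0.01 1; 0.002 -0.000 -0.003 0.94 -0.67 0.01 1; 0.002 -0.000 -0.003 1.34 -0.68 0.01 1; 0.002 -0.000 -0.003 1.72 -0.57 0.01 1
```

>>> carry_out(rows="0 0 0 0.25 -0.31 0 1; 0 0 -0.003 0.57 -0.54 0.01 1; 0 0 -0.003 0.94 -0.67 0.01 1; 0 0 -0.003 1.34 -0.68 0.01 1; 0 0 -0.003 1.72 -0.57 0.01 1")

```text
clock: 39.05
position: [0.5491, -0.0751, 0.0859]
ee_rot: [0.655, 0.756, 0.001, 0.001]
ft_force: [1.7, -2.7, 3.6]
grip_width: 0.016
```

```bash
python3 -c "
from h import *
st(); crankang((-50.2,-99.3)); crank(10.2,1.5,axis=(-50.2,-99.3),rad=39.9)
"
```

```text
yaw 98.21 pos [ 0.5491 -0.0751  0.0859] F [ 1.7 -2.7  3.6] T [-0.49 -0.42 -0.  ] q6 -0.49 w 0.0160 tilt [0.002 0.   ]
crank ang mod2pi 3.935 radius 40.1
0.002 0.000 0.000 0.31 0.21 0.01 1; 0.002 0.000 0.000 0.56 0.52 0.02 1; 0.002 0.000 0.000 0.72 0.89 0.02 1; 0.002 0.000 0.000 0.75 1.28 0.02 1; 0.002 0.000 0.000 0.67 1.67 0.02 1
```

>>> carry_out(rows="0 0 0 0.31 0.21 0.01 1; 0 0 0 0.56 0.52 0.02 1; 0 0 0 0.72 0.89 0.02 1; 0 0 0 0.75 1.28 0.02 1; 0 0 0 0.67 1.67 0.02 1")

```text
clock: 39.55
position: [0.5964, -0.0474, 0.0858]
ee_rot: [0.654, 0.756, -0.0, 0.001]
ft_force: [-4.7, -8.0, 7.9]
grip_width: 0.0162
```

```bash
python3 -c "
from h import *
st(); crankang((-50.2,-99.3)); crank(11.7,1.4,axis=(-50.2,-99.3),rad=39.9)
"
```

```text
yaw 98.28 pos [ 0.5964 -0.0474  0.0858] F [-4.7 -8.   7.9] T [-1.46  0.71  0.01] q6 -0.42 w 0.0162 tilt [ 0.001 -0.001]
crank ang mod2pi 5.427 radius 40.5
0.001 0.001 0.001 -0.19 0.31 0.01 1; 0.001 0.001 0.001 -0.45 0.57 0.01 1; 0.001 0.001 0.001 -0.77 0.75 0.01 1; 0.001 0.001 0.001 -1.13 0.84 0.01 1; 0.001 0.001 0.001 -1.51 0.82 0.01 1
```

>>> carry_out(rows="0 0 0 -0.19 0.31 0.01 1; 0 0 0 -0.45 0.57 0.01 1; 0 0 0 -0.77 0.75 0.01 1; 0 0 0 -1.13 0.84 0.01 1; 0 0 0 -1.51 0.82 0.01 1")

```text
clock: 40.05
position: [0.6276, -0.0876, 0.0858]
ee_rot: [0.654, 0.757, 0.0, 0.0]
ft_force: [-4.3, 2.4, 9.4]
grip_width: 0.0162
```

```bash
python3 -c "
from h import *
st(); crankang((-50.2,-99.3)); crank(13.1,1.05,axis=(-50.2,-99.3),rad=39.8)
"
```

```text
yaw 98.34 pos [ 0.6276 -0.0876  0.0858] F [-4.3  2.4  9.4] T [ 0.41  0.81 -0.05] q6 -0.47 w 0.0162 tilt [0. 0.]
crank ang mod2pi 0.509 radius 40.2
0.000 -0.000 0.002 -0.30 -0.10 0.01 1; 0.000 -0.000 0.002 -0.54 -0.23 0.01 1; 0.000 -0.000 0.002 -0.75 -0.41 0.01 1; 0.000 -0.000 0.002 -0.92 -0.63 0.01 1; 0.000 -0.000 0.002 -1.04 -0.89 0.01 1
```

>>> carry_out(rows="0 0 0 -0.3 -0.1 0 1; 0 0 0 -0.54 -0.23 0 1; 0 0 0 -0.75 -0.41 0 1; 0 0 0 -0.92 -0.63 0 1; 0 0 0 -1.04 -0.89 0 1")

```text
clock: 40.55
position: [0.6065, -0.122, 0.0859]
ee_rot: [0.654, 0.757, 0.001, 0.001]
ft_force: [1.8, 0.5, 4.5]
grip_width: 0.0161
```

```bash
python3 -c "
from h import *
st(); crankang((-50.2,-99.3))
px,W,s=snap('wrist'); cv2.imwrite('pics/w20.png',px[:,:,::-1])
px,W,s=snap('top'); crop(px,230,90,160,130,4.8,'pics/t20.png')
"
```

```text
yaw 98.36 pos [ 0.6065 -0.122   0.0859] F [1.8 0.5 4.5] T [ 0.16 -0.39  0.02] q6 -0.54 w 0.0161 tilt [0.002 0.   ]
crank ang mod2pi 1.567 radius 39.9
```

View pics/w20.png

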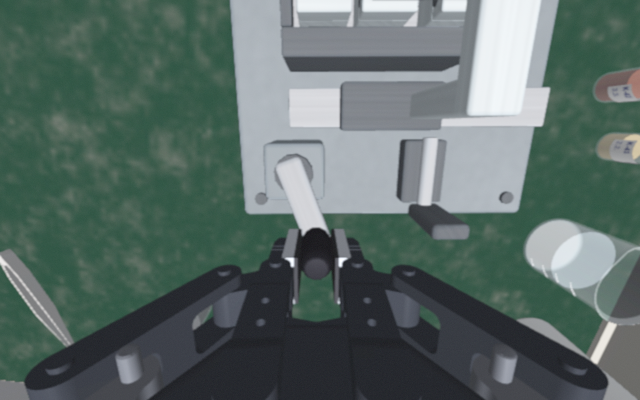

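>>> carry_out(rows="0 0 0 0 0 0 0.5; 0 0 0 0 0 0 0.3; 0 0 0 0 0 0 0.1; 0 0 0 0 0 -1 0.1; 0 0 0 0 0 -2.5 0.1")

```text
clock: 41.15
position: [0.6041, -0.1218, 0.159]
ee_rot: [0.654, 0.757, -0.001, -0.003]
ft_force: [-0.5, -0.1, 0.3]
grip_width: 0.0386
```

>>> carry_out(rows="0 0 0 -1 0 -1.5 0.1; 0 0 0 -2.2 0.5 -3 0.1; 0 0 0 -3 1 -4 0.1; 0 0 0 -3.5 1.5 -4 0.1; 0 0 0 -3.5 1.5 -4 0.1")

```text
clock: 41.65
position: [0.6658, -0.2212, 0.2776]
ee_rot: [0.654, 0.756, -0.001, -0.003]
ft_force: [0.1, -0.2, -0.6]
grip_width: 0.0383
```

```bash
python3 -c "
from h import *
st()
px,W,s=snap('wrist'); cv2.imwrite('pics/w21.png',px[:,:,::-1]); tops(W,.072,.088,100,400); print(); tops(W,.098,.118,100,400)
px,W,s=snap('scene'); crop(px,180,140,180,170,3.5,'pics/s21.png')
px,W,s=snap('top'); crop(px,180,60,270,220,2.9,'pics/t21.png')
"
```

```text
yaw 98.25 pos [ 0.6658 -0.2212  0.2776] F [ 0.1 -0.2 -0.6] T [0.04 0.01 0.05] q6 -0.63 w 0.0383 tilt [-0.006  0.002]
[ 482    0   86  241 4767] z 0.0824 [array([ 899.6, -126.6]), array([277.8,  19.1]), np.float64(89.8)] st [ 253.  -183.1]
[331  13  21  10 113] z 0.0804 [array([666.1, -42.6]), array([21.9,  4. ]), np.float64(2.2)] st [ 33.9 -66.7]
[337  79  19  10 179] z 0.0782 [array([ 683.5, -105.9]), array([20.9,  9.5]), np.float64(8.1)] st [  42.1 -131.8]
[182 162  21  20 317] z 0.0752 [array([ 509.3, -235.7]), array([24. , 24.5]), np.float64(51.4)] st [-148.8 -235.4]
[416 183  36  43 248] z 0.0801 [array([ 812.1, -227.1]), array([60.4, 25. ]), np.float64(69.0)] st [ 152.1 -270.1]
[  29  233  211   32 1223] z 0.0801 [array([ 442. , -349.7]), array([271.3,   2.4]), np.float64(0.1)] st [-231.6 -338.6]
[464 235  31  54 881] z 0.0823 [array([ 899.8, -301.8]), array([18.5, 71.8]), np.float64(0.2)] st [ 228.3 -356.5]
[280 265  74  15 433] z 0.08 [array([ 685.2, -349.1]), array([100. ,   2.5]), np.float64(0.3)] st [   9.1 -372.8]
[451 312  16  22 157] z 0.082 [array([ 898.6, -399.1]), ar
[... 276 characters left out ...]
4.3]
[ 503    0  100  252 4105] z 0.1083 [array([ 904. , -133.4]), array([ 14.8, 269.8]), np.float64(1.1)] st [ 256.5 -190.4]
[266  78  17  17 219] z 0.107 [array([ 605.6, -123.7]), array([16. , 16.4]), np.float64(72.7)] st [ -37.5 -138.3]
[423 187  51  49 813] z 0.1086 [array([ 820. , -230.2]), array([59.1, 39.2]), np.float64(68.9)] st [ 159.6 -274.2]
[485 251  25  49 534] z 0.1081 [array([ 907.8, -304.9]), array([ 3.1, 60.2]), np.float64(0.1)] st [ 235.7 -360.8]
[149 258  81  17 523] z 0.1069 [array([ 520.2, -349.7]), array([105.1,  10.1]), np.float64(5.1)] st [-154.3 -349.8]
[277 274  80  20 682] z 0.1081 [array([ 685.7, -349.5]), array([100.3,   2.7]), np.float64(0.1)] st [   9.6 -373.1]
```

View pics/w21.png

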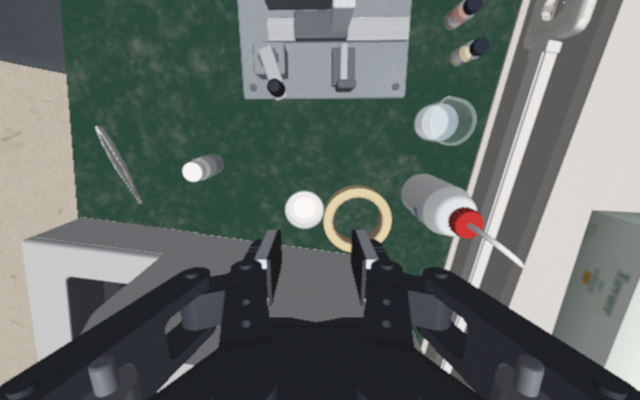

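View pics/s21.png

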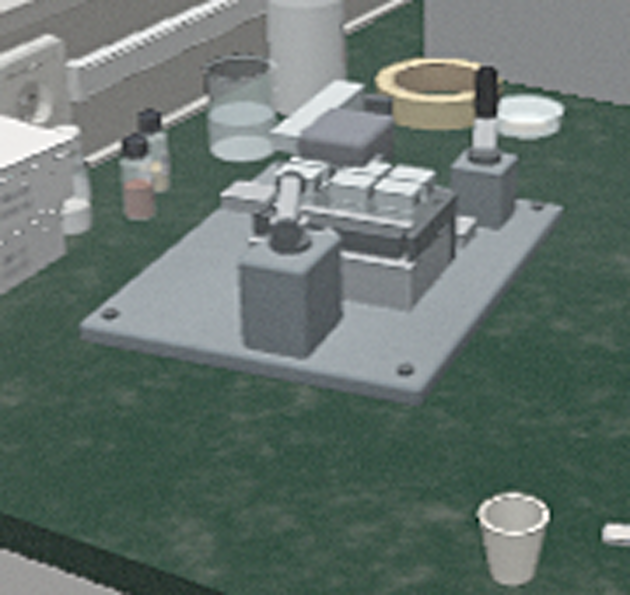

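View pics/t21.png

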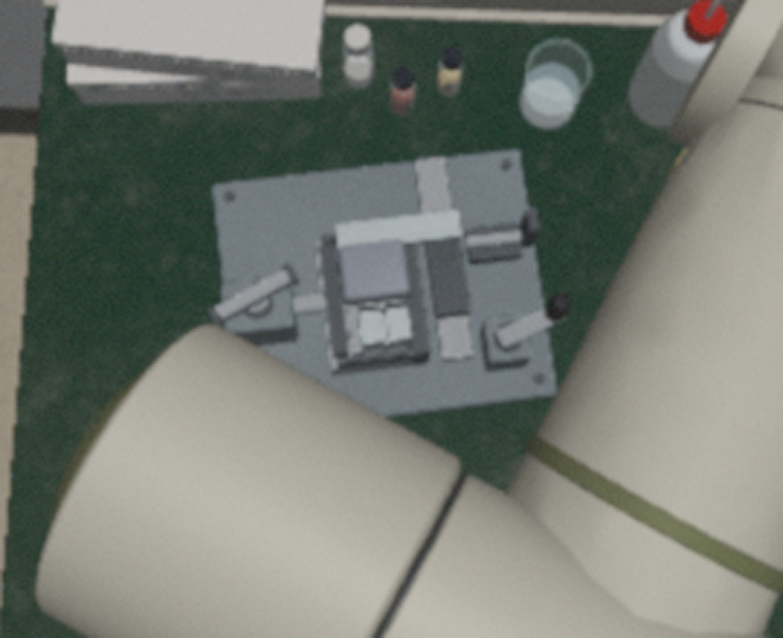

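```bash
python3 -c "
from h import *
st(); print(workorder.hand_in())
"
```

```text
yaw 98.36 pos [ 0.6643 -0.2187  0.2773] F [ 1.5  0.2 -0.2] T [ 0.01 -0.03  0.01] q6 -0.63 w 0.0387 tilt [-0.009  0.004]
the job is handed in; nothing more can be done
None
```

The job is done and handed in. All three test pieces are clamped upright in the vise, the lock bolt is out and the measuring arm is fully forward. The hand-in reported no verdict, so success rests on the measurements below.

- **Pieces:** They stand square and upright at about x = 36, -1 and -32 mm in the station frame, against the fixed jaw. One piece shifted about 6 mm along the bed after I placed it. It stayed inside the ±42 mm limit, so I left it.
- **Clamp:** I turned the T-handle to about 7.4 rad by my angle estimate. Torque rose from about 0.22–0.25 to 0.31 N m. The gap behind the pad measured about 3.6 mm, so the pad is pushed back about 2.4 mm, within the firm range. The angle alone would give 2.5–2.9 mm. The difference is camera and angle error, and both are well below the 5.5 mm limit.
- **Bolt:** The fin moved about 22 mm, fully withdrawn.
- **Measuring arm:** The crank turned about 14.13 rad, which is about 70 mm of travel. The arm's beam measured about 71 mm forward in the image.
- **Last checks:** The vial was within 2 mm of where it started. I did not re-measure the crucible, but it looked undisturbed in the last picture. The gripper is clear of everything, with wrist force near zero, and the robot clock stood at about 42 s.

The sensor box hid the rear piece in the last view, so I could not re-measure that one after cranking.

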